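# Fill the shadow-foam service tray

## Robot

A 6-joint arm with a two-finger parallel gripper is mounted at the origin on a cart in front of the work surface, level with it; the furniture and walls round the work are solid. World frame = base frame: x ahead of the robot, y to its left, z up, the work surface at z = 0. Lengths are in m, angles in rad, forces in N, time in s.
With the tool pointing down it reaches from about 0.25 to 0.725 m from the base axis. Payload 4 kg.
Tool frame: the origin (TCP) lies on the centre line of the jaws, within the pads' length; the fingertips stand 25 mm ahead of it and the grasp point (between the pads) lies 6 mm ahead of it; z points along the fingers, x is the direction in which the jaws open and shut, and the axes are right-handed (so a half turn about z gives the same grasp; the last joint's range is limited). The gripper opens to 85 mm and grips with 20 to 120 N. Pads are 22 mm wide; open, the fingers measure 114 mm over their backs; the gripper's body (76 mm by 85 mm) begins 54 mm behind the grasp point. The pads swing forward as they close: fully open they stand 13 mm farther back than shut.
Start: joints at [-1.201, 0.241, 0.005, 1.335, 0, 1.571], TCP at [0.181, -0.466, 0.256] pointing down, gripper open.
Joint ranges: [-2.72, 2.72], [-1.05, 1.87], [-1.09, 1.28], [-1.99, 2.15], [-1.42, 1.44], [-3.14, 3.14]. Speed limits (rad/s): [2.79, 2.79, 3.14, 3.14, 3.14, 3.14].

## Interface

Orientations are given as a unit quaternion [x, y, z, w].
In Python, from workcell import bot, imaging, order gives the robot as it stands.
- The arm moves only by the tool carry_out, never from a script. Its argument "moves" is a list of rows, each a list of 5 numbers: the shift along the tool's x, y, z scaled (see below), then the turn about the tool's z scaled (see below), then the opening, from -1 (shut) to 1 (fully open). In form: [[tx, ty, tz, roll, hand], ...]. A call has 1 to 20 rows; each row is the pose to reach, as a shift and turn from the pose commanded when the call began, along the tool's axes at that moment; what a row does not reach only later rows make up. The controller multiplies each number of a shift by 0.1 m and each number of a turn by 90 degrees. A row lasts 1/10 s, in which the tool goes at most 50 mm and 8.59 degrees, less where a joint would pass 70% of its speed; a pose out of reach is approached as far as the arm can. A call with a number of a shift or a turn outside -1 to 1 is refused whole. A call with a gripper value outside its range is refused whole. The fingers move at their own pace and stop on an object; the grip force is fixed at half the most. Time passes only in rows, so rows that repeat a pose let the fingers close. It gives the time, the measured TCP pose, the force and the opening at its end, in the units of the state.
- bot.get_obs(): the state, without advancing time (a new reading comes with each control period).
- imaging.camera(name): name is "scene" or "top"; returns the picture (384x512x3 uint8, red, green, blue); there is no depth.
- imaging.camera_model(name): a dict with "fovy" (degrees; the focal length in pixels is half the picture's height over the tangent of half this angle, whatever the lens; pixels are square), "cx", "cy" (the principal point, pixels), "eye" and "rotation" of the camera in the world. Camera axes: x right, y up, looking along -z (the intrinsics and any distortion apply to the point x, -y, -z); pixel columns grow to the right and rows downward; lengths in m; the calibration is good to about 2 mm. A picture is of the moment at which its call begins. camera_model takes no time and is no camera call.
- order.job_done(): hands the job in, once; it reports no verdict.
The state is a dict: "clock": time; "joint_pos": joint angles; "joint_vel": joint speeds; "tau": joint torques, N m; "eef_pos": TCP position; "tool_rot": TCP orientation; "ft_force": force on the tool from outside, world axes, zero at the start; "ft_torque": the same for the moment, N m; "grip_width": finger opening in m.
Only numpy, scipy, OpenCV 4.12 (cv2) and the standard library are available. Lean on these libraries where they do the work, as an engineer would, in place of code of your own. Each camera call takes 0.05 s, during which the arm holds its last target.

## Task

Put the service kit back together: lay the red side cutters, the red screwdriver, the dark tweezers and the black loupe each flat down into the foam cut-out of its own shape in the tray on the left, and let go of them. The inserts can be in any order in the tray, so look at the shapes; leave the green circuit board where it lies.

Things in the scene. Friction and masses are not known exactly. Their poses are not given: they have to be found in the camera images.
- side_cutters_mid (a point): Side cutters, red handles, lying flat near the robot's right: 129 mm long, 53 wide, handles 11 thick, 85 g. Point: between the handles, 5 mm up; take across both handles (44 mm here). y along the tool: jaws at -y (77 mm from point), handle ends +y (53 mm); x across, z up. The old tools heaped at the bench's far left end are not part of the job.
- screwdriver_handle (a point): Precision screwdriver, red handle, thin steel blade, lying: 153 mm long, 35 g. Point: middle of the handle (83 mm long, 13 mm thick), on its axis, 6 mm above the bench. y along the tool: handle end at +y (42 mm from the point), blade tip at -y (108 mm; blade 3 mm thick). May have rolled about y.
- tweezers_mid (a point): Dark grey tweezers, lying flat: 115 mm long, 12 mm wide in the middle, 9 mm thick, 18 g. Point: centre, 4.5 mm up. y along the tool, x across the width, z up; take across the middle.
- loupe_mid (a point): Black eye loupe, a round cup standing upright, wide rim up: 40 mm across the rim, 27 mm tall, 30 g. Point: centre, 13.5 mm up. z up. Take round the rim from any side.
- foam_cutters_bed (a point): Dark foam insert, yellow-floored cut-out shaped like the side cutters: two legs for the handles, 62 mm over both, foam tongue 11 mm between; 32 mm wide for jaws (-y); 145 mm long, 5 mm spare. Point: grip spot on the cut-out floor, 10 mm above bench, foam top 12 mm higher; +y to handle end (near robot). Inserts 96 mm apart (x), in any order; foam from y -115 to +75 mm. 36 mm wide finger trough, floor-deep, along x through the point across all inserts.
- foam_screwdriver_bed (a point): Dark foam insert, yellow-floored screwdriver cut-out: handle part 25 x 97 mm, blade slot 13 mm wide towards -y, 164 mm in all, 5 mm spare. Point: grip spot on the cut-out floor, 10 mm above bench, foam top 12 mm higher; +y to handle end (near robot). Inserts 96 mm apart (x), in any order; foam from y -115 to +75 mm. 36 mm wide finger trough, floor-deep, along x through the point across all inserts.
- foam_tweezers_bed (a point): Dark foam insert, yellow-floored slim cut-out for the tweezers (either way round): 25 mm wide, 130 mm long, 6 mm spare. Point: grip spot on the cut-out floor, 10 mm above bench, foam top 12 mm higher; +y to handle end (near robot). Inserts 96 mm apart (x), in any order; foam from y -115 to +75 mm. 36 mm wide finger trough, floor-deep, along x through the point across all inserts.
- foam_loupe_bed (a point): Dark foam insert, yellow-floored round cut-out for the loupe, 54 mm across, 7 mm spare. Point: grip spot on the cut-out floor, 10 mm above bench, foam top 12 mm higher; +y to handle end (near robot). Inserts 96 mm apart (x), in any order; foam from y -115 to +75 mm. 36 mm wide finger trough, floor-deep, along x through the point across all inserts.
- board_mid (a point): Green circuit board with parts on it, 48 x 68 mm, 12 mm high, lying on the bench near the tools at the robot's right: to be left where it is. Point: centre of the board, 1 mm up. (The soldering station behind, between tray and tools, is 117 mm high: carry things over it or in front of it.)
Not all that is in view belongs to the job. Several things look just like the part that bears loupe_mid: the one meant starts farthest from the robot's base.

How it is judged:
At the end, for the whole second after the job is handed in: All four tools rest released and still on the floor of their own cut-outs: grip point within 12 mm of the cut-out's point and at most 3.5 mm above resting height; long tools lengthwise in the cut-out (0.17 rad) and level (0.05 rad), loupe upright (0.1 rad) (horizontal distance between side_cutters_mid and foam_cutters_bed below 0.012 m and z of side_cutters_mid in the frame of foam_cutters_bed between 0.001 and 0.0085 m and angle between the y axis of side_cutters_mid and the y axis of foam_cutters_bed, either way round below 0.17 rad and angle between side_cutters_mid's own y axis and vertical between 1.5208 and 1.6208 rad and linear speed of each of side_cutters, screwdriver, tweezers, loupe below 0.02 m/s and horizontal distance between screwdriver_handle and foam_screwdriver_bed below 0.012 m and z of screwdriver_handle in the frame of foam_screwdriver_bed between 0.0023 and 0.0098 m and angle between the y axis of screwdriver_handle and the y axis of foam_screwdriver_bed, either way round below 0.17 rad and angle between screwdriver_handle's own y axis and vertical between 1.5208 and 1.6208 rad and horizontal distance between tweezers_mid and foam_tweezers_bed below 0.012 m and z of tweezers_mid in the frame of foam_tweezers_bed between 0.0005 and 0.008 m and angle between the y axis of tweezers_mid and the y axis of foam_tweezers_bed, either way round below 0.17 rad and angle between tweezers_mid's own y axis and vertical between 1.5208 and 1.6208 rad and horizontal distance between loupe_mid and foam_loupe_bed below 0.012 m and z of loupe_mid in the frame of foam_loupe_bed between 0.0095 and 0.017 m and angle between loupe_mid's own z axis and vertical below 0.1 rad); the robot touches nothing.
It fails at once if the circuit board is shoved more than 20 mm (distance of board_mid from where it was at the start of the episode above 0.02 m).
It also fails if it takes over 128 s, if anything falls off the work surface, if the arm or the gripper's body presses on something with over 40 N, if the wrist force passes 120 N, or if a joint passes its speed limit or range.

## Working session

There is one attempt and no reset: what is moved stays moved. The work goes in short steps, Python scripts to look and compute and a tool call to move; the robot and the scene stay as the last step left them, time stands still between calls to the robot, and variables do not carry over. Pictures are saved under pics/ and viewed, and the job is handed in when it is done.

Besides the shell and the picture viewer there is one more tool, called after "Call:" as name(argument=value, ...) on one line, values as JSON. carry_out: Moves the arm, as the interface text tells. Its arguments: {"type":"object","properties":{"moves":{"type":"array","items":{"type":"array","items":{"type":"number","minimum":-1,"maximum":1}}}},"required":["moves"]}

```bash
ls; mkdir -p pics; python3 - <<'E'
from workcell import bot, imaging
import cv2
for n in("scene","top"):
    im=imaging.camera(n); cv2.imwrite(f"pics/{n}0.png",cv2.cvtColor(im,cv2.COLOR_RGB2BGR)); print(imaging.camera_model(n))
print(bot.get_obs())
E
```

```text
pics
{'fovy': 46.24970959907638, 'cx': 254.52371430846952, 'cy': 189.4332765275012, 'eye': array([-0.39459018, -0.69837428,  0.63818813]), 'rotation': array([ 0.46211668, -0.23587433, -0.36621984,  0.77246003])}
{'fovy': 42.60034476791829, 'cx': 258.96812648873026, 'cy': 195.08594272628306, 'eye': array([ 0.25684895, -0.02994078,  1.43358733]), 'rotation': array([-0.06558961,  0.05823092,  0.7135612 , -0.69508099])}
{'clock': 0.1, 'joint_pos': array([-1.20100397e+00,  2.41349250e-01,  3.84860207e-03,  1.33523007e+00,
       -2.73014359e-06,  1.57079791e+00]), 'joint_vel': array([ 6.74218550e-04, -9.18443236e-04,  5.35347746e-03,  9.54836428e-05,
       -5.86205297e-04,  7.05850206e-04]), 'tau': array([ 2.13883730e-03, -3.73137188e+01,  2.53010452e+01,  1.08580964e-02,
       -1.24617671e-06,  8.80696945e-06]), 'eef_pos': array([ 0.18051694, -0.46570289,  0.25549221]), 'tool_rot': array([ 8.25051237e-01, -5.65057095e-01, -7.98757993e-04, -5.45393120e-04]), 'ft_force': array([ 0.14602659, -0.34302138, -0.0863122 ]), 'ft_torque': array([-0.0024033 , -0.02578213,  0.00577631]), 'grip_width': 0.08552190604822262}
```

View pics/top0.png

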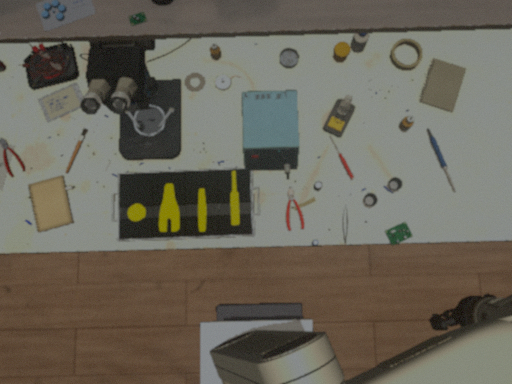

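View pics/scene0.png

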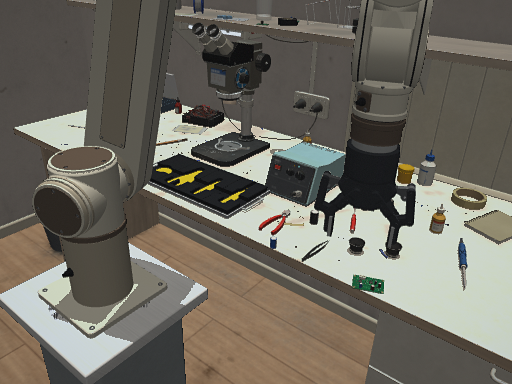

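```bash
cat > h.py <<'E'
import numpy as np, cv2
from scipy.spatial.transform import Rotation as R
from workcell import bot, imaging
def ray(n,u,v):
    m=imaging.camera_model(n); f=192/np.tan(np.radians(m['fovy'])/2)
    d=np.array([(u-m['cx'])/f,-(v-m['cy'])/f,-1.]); return m['eye'],R.from_quat(m['rotation']).apply(d)
def plane(n,u,v,z):
    e,d=ray(n,u,v); return e+d*(z-e[2])/d[2]
def proj(n,p):
    m=imaging.camera_model(n); f=192/np.tan(np.radians(m['fovy'])/2)
    c=R.from_quat(m['rotation']).inv().apply(np.asarray(p)-m['eye']); return m['cx']+f*c[0]/-c[2], m['cy']-f*c[1]/-c[2]
def shot(n,name,crop=None,k=1):
    im=cv2.cvtColor(imaging.camera(n),cv2.COLOR_RGB2BGR); cv2.imwrite(f'pics/{name}_raw.png',im)
    if crop: x0,y0,x1,y1=crop; im=im[y0:y1,x0:x1]
    cv2.imwrite(f'pics/{name}.png',cv2.resize(im,None,fx=k,fy=k,interpolation=cv2.INTER_CUBIC)); 
E
python3 - <<'E'
from h import *
im=cv2.imread('pics/top0.png')
def s(n,a,k):
    x0,y0,x1,y1=a; cv2.imwrite(n,cv2.resize(im[y0:y1,x0:x1],None,fx=k,fy=k,interpolation=cv2.INTER_CUBIC))
s('pics/t_r.png',(260,40,420,250),2.85) if 0 else s('pics/t_r.png',(270,120,420,250),4.6 if 0 else 4.5)
s('pics/t_l.png',(110,160,260,245),5)
s('pics/t_b.png',(190,35,440,130),3.2)
for p in [(395,184),(370,200),(289,57),(318,185),(316,242)]: print(p,plane('top',*p,0.02), np.hypot(*plane('top',*p,0.02)[:2]))
sc=cv2.imread('pics/scene0.png')
cv2.imwrite('pics/s_r.png',cv2.resize(sc[190:300,250:410],None,fx=5,fy=5,interpolation=cv2.INTER_CUBIC))
E
```

```text
(395, 184) [ 0.52942221 -0.41580939  0.02      ] 0.6731904064897061
(370, 200) [ 0.48415959 -0.34008289  0.02      ] 0.5916645047158062
(289, 57) [ 0.93462556 -0.12116648  0.02      ] 0.9424469480295214
(318, 185) [ 0.53264824 -0.19150499  0.02      ] 0.5660285419270314
(316, 242) [ 0.36663328 -0.17814275  0.02      ] 0.4076208989091573
```

View pics/t_r.png

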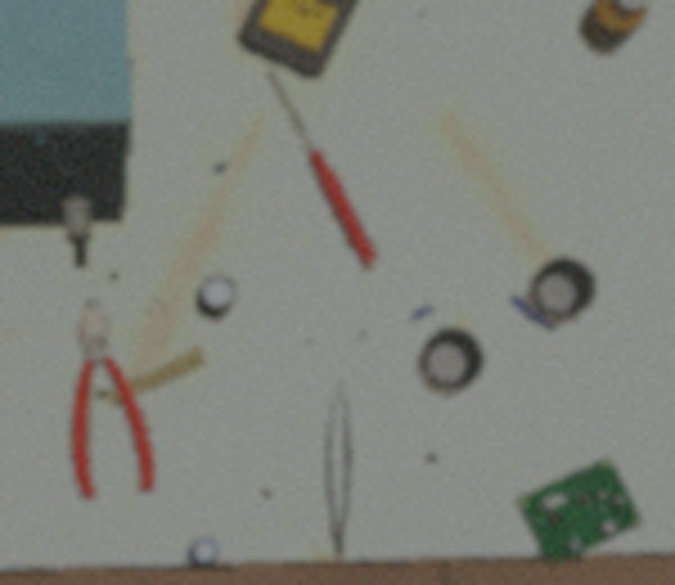

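View pics/t_l.png

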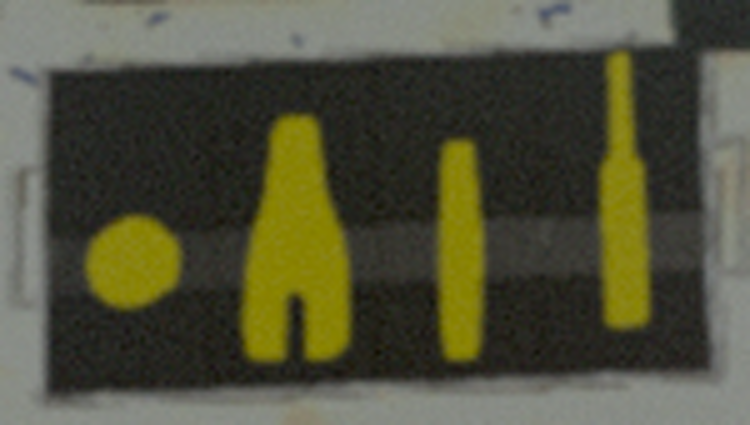

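View pics/t_b.png

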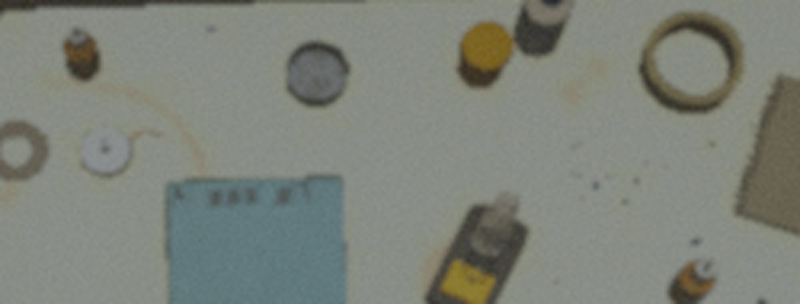

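View pics/s_r.png

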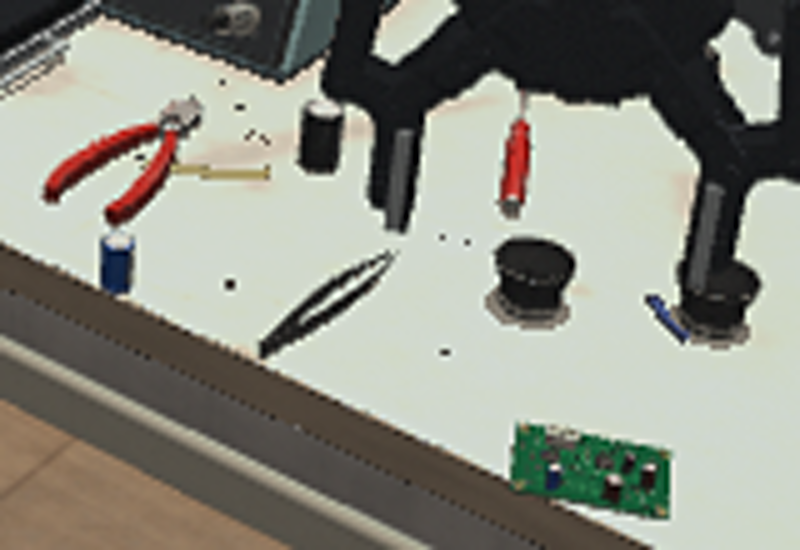

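```bash
cat > meas.py <<'E'
from h import *
im=cv2.imread('pics/top0.png'); hsv=cv2.cvtColor(im,cv2.COLOR_BGR2HSV)
def comps(mask,amin,roi):
    m=np.zeros_like(mask); x0,y0,x1,y1=roi; m[y0:y1,x0:x1]=mask[y0:y1,x0:x1]
    n,l,s,c=cv2.connectedComponentsWithStats(m)
    return [(s[i],c[i],np.argwhere(l==i)[:,::-1]) for i in range(1,n) if s[i][4]>=amin]
Y=cv2.inRange(hsv,(20,150,80),(38,255,255))
print('yellow')
for s,c,px in comps(Y,30,(110,160,260,245)):
    P=np.array([plane('top',u,v,0.010)[:2] for u,v in px]); rect=cv2.minAreaRect((P*1000).astype(np.float32))
    print(s,'cen',P.mean(0).round(4),'rect',np.round(rect[0],1),np.round(rect[1],1),round(rect[2],2))
Rm=cv2.inRange(hsv,(0,110,60),(8,255,255))|cv2.inRange(hsv,(172,110,60),(180,255,255))
print('red')
for s,c,px in comps(Rm,15,(270,120,420,250)):
    P=np.array([plane('top',u,v,0.006)[:2] for u,v in px]); rect=cv2.minAreaRect((P*1000).astype(np.float32))
    print(s,'cen',P.mean(0).round(4),'rect',np.round(rect[0],1),np.round(rect[1],1),round(rect[2],2), np.round(cv2.boxPoints(rect),1).tolist())
bg=np.median(im[195:240,265:420].reshape(-1,3),0); print('bg',bg)
D=(cv2.cvtColor(im,cv2.COLOR_BGR2GRAY)<105).astype(np.uint8)*255
print('dark')
for s,c,px in comps(D,8,(330,170,420,246)):
    P=np.array([plane('top',u,v,0.0045)[:2] for u,v in px]); rect=cv2.minAreaRect((P*1000).astype(np.float32))
    w=P-P.mean(0); ev,V=np.linalg.eigh(w.T@w)
    print(s,'cen',P.mean(0).round(4),'rect',np.round(rect[0],1),np.round(rect[1],1),round(rect[2],2),'axis',V[:,1].round(3))
E
python3 meas.py
```

```text
yellow
[230 170  10  56 403] cen [0.4923 0.0547] rect [504.8  53.8] [ 26.3 163.9] 89.15
[158 183  22  49 770] cen [0.4728 0.2469] rect [481.4 247.5] [143.2  61.4] 0.19
[198 188   9  44 356] cen [0.4696 0.1503] rect [471.5 149.4] [ 23.5 127.5] 89.8
[127 203  19  19 278] cen [0.4687 0.3422] rect [468.2 342.2] [53.3 53. ] 44.43
red
[339 154  14  24  66] cen [ 0.5919 -0.2775] rect [ 592.5 -277.9] [76.5  8.1] 23.04 [[555.7000122070312, -289.1000061035156], [558.9000244140625, -296.6000061035156], [629.2999877929688, -266.6000061035156], [626.0999755859375, -259.20001220703125]]
[286 201   4  29  61] cen [ 0.4483 -0.1008] rect [ 448.8 -100.1] [ 8.8 82.5] 87.95 [[407.5, -103.0], [489.8999938964844, -105.9000015258789], [490.20001220703125, -97.19999694824219], [407.79998779296875, -94.19999694824219]]
[294 200  10  29  69] cen [ 0.4509 -0.1352] rect [ 452. -135.] [85.5  9.7] 14.18 [[409.3999938964844, -140.8000030517578], [411.79998779296875, -150.1999969482422], [494.6000061035156, -129.3000030517578], [492.29998779296875, -119.9000015258789]]
bg [134. 141. 137.]
dark
[346 170   7   9  36] cen [ 0.5676 -0.2876] rect [ 567.9 -288. ] [28.  11.4] 27.5 axis [-0.888 -0.459]
[384 177  18  16 149] cen [ 0.5309 -0.4158] rect [ 530.4 -414.8] [37.  49.5] 42.7 axis [-0.596  0.803]
[363 193  14  14 116] cen [ 0.4884 -0.3435] rect [ 488.2 -342.1] [38.6 38.7] 88.43 axis [-0.794  0.608]
[330 223  90  23 533] cen [ 0.3766 -0.4044] rect [ 386.7 -348.8] [256.5  63.8] 88.51 axis [-0.161  0.987]
[344 236   2   7  11] cen [ 0.3749 -0.263 ] rect [ 374.4 -262.5] [ 2.9 17.4] 86.82 axis [-1.     0.017]
```

```bash
python3 - <<'E'
from h import *
im=cv2.imread('pics/top0.png'); g=cv2.cvtColor(im,cv2.COLOR_BGR2GRAY)
bg=cv2.medianBlur(g,21); d=bg.astype(int)-g
def pts(roi,t,z):
    x0,y0,x1,y1=roi; a=np.argwhere(d[y0:y1,x0:x1]>t)[:,::-1]+[x0,y0]
    w=d[a[:,1],a[:,0]]
    return a,np.array([plane('top',u,v,z)[:2] for u,v in a])
a,P=pts((338,198,353,244),18,0.0045); print(a.min(0),a.max(0))
w=P-P.mean(0); ev,V=np.linalg.eigh(w.T@w); ax=V[:,1]*np.sign(V[0,1]); t=w@ax
print('tweez mean',P.mean(0),'axis deg',np.degrees(np.arctan2(ax[1],ax[0])),'ext',t.min(),t.max(),'mid',P.mean(0)+ax*(t.min()+t.max())/2, 'perp',(w@V[:,0]).min(),(w@V[:,0]).max())
for k in range(200,246): print(k,d[k,338:353].tolist()) if k%3==0 else 0
a,P=pts((328,132,342,153),15,0.004); print('blade',P[np.argsort(-P[:,0])][:4],a[:4])
a,P=pts((283,180,298,200),15,0.006); print('jaw',a.min(0),a.max(0),P[:, 0].max(),P.mean(0))
c=np.array([.5925,-.278]);u=np.array([np.cos(np.radians(23)),np.sin(np.radians(23))]); print('sd tip pred',c+.108*u, proj('top',[*(c+.108*u),.003]))
c=np.array([.4597,-.1164]);u=np.array([np.cos(np.radians(6.1)),np.sin(np.radians(6.1))]); print('cut tip pred',c+.077*u, proj('top',[*(c+.077*u),.005]))
for z in (0,.1,.3):print(plane('top',122,100,z),plane('top',330,137,.0) )
print('edge',[plane('top',u,244,0) for u in (290,345)])
cv2.imwrite('pics/tw.png',cv2.resize(im[195:250,325:365],None,fx=10,fy=10,interpolation=cv2.INTER_NEAREST))
sc=cv2.imread('pics/scene0.png')
cv2.imwrite('pics/s2.png',cv2.resize(sc[215:285,250:400],None,fx=5,fy=5,interpolation=cv2.INTER_NEAREST))
E
```

```text
[342 213] [347 242]
tweez mean [ 0.40639079 -0.2648706 ] axis deg -4.977525760584933 ext -0.04070886633332497 0.04408786550590015 mid [ 0.40807392 -0.26501719] perp -0.008747040811229154 0.006945830488011046
201 [-1, 2, 1, 0, -1, 3, -1, -2, 0, 1, 1, 1, -1, -2, 4]
204 [0, -2, -2, 0, -2, 1, 1, 8, 6, 0, -1, 1, -1, 1, 2]
207 [2, 0, -2, -1, 1, 1, 4, 12, 9, 2, -1, -2, -4, -1, -2]
210 [0, 0, 0, 0, 2, 11, 13, 5, 14, 12, 1, -1, 0, 0, -2]
213 [2, -1, -2, 1, 6, 10, 12, 3, 22, 14, 2, -3, -2, 0, -1]
216 [1, -1, 0, 2, 15, 15, 5, 2, 22, 25, 4, -1, 0, -2, -2]
219 [-4, -4, -1, 3, 23, 21, 3, 4, 26, 30, 9, 1, -1, -3, -2]
222 [-1, -3, -3, 4, 20, 22, 7, 5, 22, 33, 15, -1, -5, -4, -2]
225 [-2, -2, -2, 4, 20, 22, 5, 1, 19, 22, 6, -1, -2, -1, -2]
228 [0, -2, 2, 4, 17, 26, 8, 5, 22, 26, 3, -2, -2, -3, -4]
231 [-1, -3, 0, 0, 11, 29, 16, 7, 20, 19, 3, -1, -3, 1, -3]
234 [0, 0, 0, -1, 3, 24, 24, 17, 24, 14, 2, -1, -4, -3, 1]
237 [-5, -4, -1, 2, 1, 24, 33, 39, 22, 2, -2, 0, 0, -2, -4]
240 [-5, -1, -3, -6, -4, 6, 31, 43, 14, -3, -5, -6, -8, -7, -3]
243 [-22, -21, -16, -17, -17, -12, -1, 3, -8, -24, -24, -22, -15, -21, -23]Traceback (most recent call last):
  File "<stdin>", line 12, in <module>
  File "<stdin>", line 7, in pts
  File "h.py", line 8, in plane
    e,d=ray(n,u,v); return e+d*(z-e[2])/d[2]
        ~~~^^^^^^^
  File "h.py", line 5, in ray
    m=imaging.camera_model(n); f=192/np.tan(np.radians(m['fovy'])/2)
ValueError: time passes only in moves, steps and waits
```

```bash
cat > h.py <<'E'
import numpy as np, cv2
from scipy.spatial.transform import Rotation as R
from workcell import bot, imaging
M={'scene':{'fovy': 46.24970959907638, 'cx': 254.52371430846952, 'cy': 189.4332765275012, 'eye': np.array([-0.39459018, -0.69837428,  0.63818813]), 'rotation': np.array([ 0.46211668, -0.23587433, -0.36621984,  0.77246003])},
'top':{'fovy': 42.60034476791829, 'cx': 258.96812648873026, 'cy': 195.08594272628306, 'eye': np.array([ 0.25684895, -0.02994078,  1.43358733]), 'rotation': np.array([-0.06558961,  0.05823092,  0.7135612 , -0.69508099])}}
def ray(n,u,v):
    m=M[n]; f=192/np.tan(np.radians(m['fovy'])/2)
    d=np.array([(u-m['cx'])/f,-(v-m['cy'])/f,-1.]); return m['eye'],R.from_quat(m['rotation']).apply(d)
def plane(n,u,v,z):
    e,d=ray(n,u,v); return e+d*(z-e[2])/d[2]
def proj(n,p):
    m=M[n]; f=192/np.tan(np.radians(m['fovy'])/2)
    c=R.from_quat(m['rotation']).inv().apply(np.asarray(p)-m['eye']); return np.round([m['cx']+f*c[0]/-c[2], m['cy']-f*c[1]/-c[2]],1)
def shot(n,name,crop=None,k=1):
    im=cv2.cvtColor(imaging.camera(n),cv2.COLOR_RGB2BGR); cv2.imwrite(f'pics/{name}_raw.png',im)
    if crop: x0,y0,x1,y1=crop; im=im[y0:y1,x0:x1]
    cv2.imwrite(f'pics/{name}.png',cv2.resize(im,None,fx=k,fy=k,interpolation=cv2.INTER_CUBIC)); 
def state():
    o=bot.get_obs(); r=R.from_quat(o['tool_rot']).as_matrix(); yaw=np.degrees(np.arctan2(r[1,0],r[0,0]))
    return o,r,yaw
def go(x,y,z,yaw):
    o,r,y0=state(); s=r.T@(np.array([x,y,z])-o['eef_pos'])*10
    t=-((yaw-y0+180)%360-180)/90
    print('t',round(o['clock'],2),'pos',o['eef_pos'].round(4),'yaw',round(y0,2),'grip',round(o['grip_width'],4),'F',o['ft_force'].round(1),'j',o['joint_pos'].round(2))
    print('shift',s.round(3),'turn',round(t,4))
E
python3 - <<'E'
from h import *
im=cv2.imread('pics/top0.png'); g=cv2.cvtColor(im,cv2.COLOR_BGR2GRAY)
bg=cv2.medianBlur(g,21); d=bg.astype(int)-g
def pts(roi,t,z):
    x0,y0,x1,y1=roi; a=np.argwhere(d[y0:y1,x0:x1]>t)[:,::-1]+[x0,y0]
    return a,np.array([plane('top',u,v,z)[:2] for u,v in a])
a,P=pts((328,132,342,153),15,0.004); i=np.argsort(-P[:,0])[:4]; print('blade',P[i],a[i])
a,P=pts((283,180,298,200),15,0.006); print('jaw',a.min(0),a.max(0),P[:, 0].max(),P.mean(0))
c=np.array([.5925,-.278]);u=np.array([np.cos(np.radians(23)),np.sin(np.radians(23))]); print('sd tip pred',c+.108*u, proj('top',[*(c+.108*u),.003]))
c=np.array([.4597,-.1164]);u=np.array([np.cos(np.radians(6.1)),np.sin(np.radians(6.1))]); print('cut tip pred',c+.077*u, proj('top',[*(c+.077*u),.005]))
print([plane('top',122,100,z) for z in (0,.1,.3)])
# tweezers ends
for v in (203,205,215,225,235,242,244): print(v, plane('top',345.3,v,.0045))
cv2.imwrite('pics/tw.png',cv2.resize(im[195:250,325:365],None,fx=10,fy=10,interpolation=cv2.INTER_NEAREST))
sc=cv2.imread('pics/scene0.png')
cv2.imwrite('pics/s2.png',cv2.resize(sc[215:285,250:400],None,fx=5,fy=5,interpolation=cv2.INTER_NEAREST))
for p in [(.5295,-.4158,.0135),(.5295,-.4158,.027),(.5925,-.278,.006),(.407,-.264,.0045),(.46,-.1164,.005)]: print(p,proj('scene',p),proj('top',p))
E
```

```text
blade [[ 0.69745971 -0.23086955]
 [ 0.69737233 -0.23387415]
 [ 0.69728495 -0.23687859]
 [ 0.69719757 -0.23988287]] [[328 132]
 [329 132]
 [330 132]
 [331 132]]
jaw [287 180] [295 199] 0.5523150192539075 [ 0.50995139 -0.11070185]
sd tip pred [ 0.69191452 -0.23580104] [329.7 133.8]
cut tip pred [ 0.53626402 -0.10821767] [289.2 185.6]
[array([0.81912591, 0.39509407, 0.        ]), array([0.77990424, 0.36544573, 0.1       ]), array([0.70146089, 0.30614905, 0.3       ])]
203 [ 0.4797131  -0.27070984  0.0045    ]
205 [ 0.47378507 -0.27037986  0.0045    ]
215 [ 0.4442716  -0.26873698  0.0045    ]
225 [ 0.41496756 -0.26710576  0.0045    ]
235 [ 0.38587075 -0.26548607  0.0045    ]
242 [ 0.36562511 -0.26435909  0.0045    ]
244 [ 0.35985899 -0.26403812  0.0045    ]
(0.5295, -0.4158, 0.0135) [392.9 249.8] [394.4 184.4]
(0.5295, -0.4158, 0.027) [393.8 245.2] [395.6 183.5]
(0.5925, -0.278, 0.006) [353.3 222.5] [345.7 165.4]
(0.407, -0.264, 0.0045) [312.4 251.6] [344.4 227.8]
(0.46, -0.1164, 0.005) [276.  221.8] [292.9 211. ]
```

View pics/tw.png

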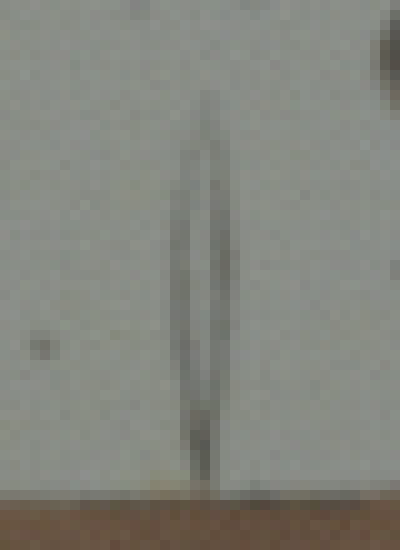

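View pics/s2.png

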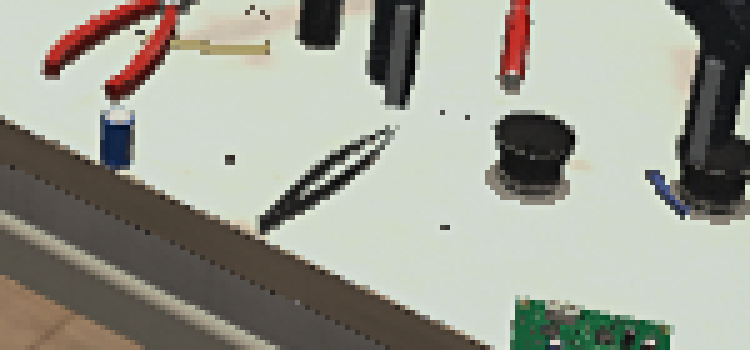

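```bash
python3 - <<'E'
from h import *
print(proj('scene',(.4205,-.2665,.0045)))
go(.4597,-.1164,.15,96.1)
E
```

```text
[316.2 249.5]
t 0.1 pos [ 0.1805 -0.4657  0.2555] yaw -68.81 grip 0.0855 F [ 0.1 -0.3 -0.1] j [-1.2   0.24  0.    1.34 -0.    1.57]
shift [-2.246 -3.866  1.059] turn -1.8324
```

Call:
carry_out(moves=[[-0.58,-1,0,-0.3,1],[-0.58,-1,0,-0.3,1],[-0.58,-1,0,-0.3,1]])

```text
clock: 0.4
eef_pos: [0.2542, -0.3728, 0.2558]
tool_rot: [0.932, -0.363, -0.001, -0.001]
ft_force: [-0.8, -1.1, -0.0]
grip_width: 0.0857
```

```bash
python3 - <<'E'
from h import *
go(.4597,-.1164,.15,96.1)
E
```

```text
t 0.4 pos [ 0.2542 -0.3728  0.2558] yaw -42.51 grip 0.0857 F [-0.8 -1.1 -0. ] j [-0.97  0.15 -0.11  1.31  0.    1.34]
shift [-0.216 -3.277  1.064] turn -1.5401
```

Call:
carry_out(moves=[[-0.07,-0.5,0,0,0.6],[-0.07,-1,0,0,0.6]])

```text
clock: 0.6
eef_pos: [0.3157, -0.297, 0.2559]
tool_rot: [0.93, -0.368, -0.0, -0.0]
ft_force: [0.7, -1.7, 0.3]
grip_width: 0.0688
```

Call:
carry_out(moves=[[-0.07,-0.5,0,0,0.6],[-0.07,-1,0,0,0.6]])

```text
clock: 0.8
eef_pos: [0.3787, -0.219, 0.2561]
tool_rot: [0.93, -0.367, -0.0, 0.0]
ft_force: [1.2, -0.4, 1.0]
grip_width: 0.0682
```

Call:
carry_out(moves=[[-0.07,-0.5,0.1,-1,0.6],[-0.07,-1,0.2,-1,0.6],[-0.07,-1,0.3,-1,0.6],[-0.07,-1,0.4,-1,0.6],[-0.07,-1,0.5,-1,0.6],[-0.07,-1,0.5,-1,0.6],[-0.07,-1,0.5,-1,0.6],[-0.07,-1,0.5,-1,0.6],[-0.07,-1,0.5,-1,0.6],[-0.07,-1,0.5,-1,0.6],[-0.07,-1,0.5,-1,0.6]])

```text
clock: 1.9
eef_pos: [0.4413, -0.1429, 0.2058]
tool_rot: [0.916, 0.4, -0.0, -0.0]
ft_force: [-0.1, 0.4, -0.1]
grip_width: 0.0685
```

```bash
python3 - <<'E'
from h import *
go(.4597,-.1164,.10,96.1)
E
```

```text
t 1.9 pos [ 0.4413 -0.1429  0.2058] yaw 47.21 grip 0.0685 F [-0.1  0.4 -0.1] j [-0.31  0.2  -0.18  1.19 -0.    0.43]
shift [ 0.32  -0.044  1.058] turn -0.5432
```

Call:
carry_out(moves=[[0.32,-0.044,0.3,-0.543,0.6],[0.32,-0.044,0.6,-0.543,0.6],[0.32,-0.044,0.9,-0.543,0.6],[0.32,-0.044,1,-0.543,0.6],[0.32,-0.044,1,-0.543,0.6],[0.32,-0.044,1,-0.543,0.6],[0.32,-0.044,1,-0.543,0.6],[0.32,-0.044,1,-0.543,0.6]])

```text
clock: 2.7
eef_pos: [0.4601, -0.1166, 0.1061]
tool_rot: [0.671, 0.741, -0.0, -0.0]
ft_force: [-0.1, -0.4, -0.3]
grip_width: 0.0676
```

```bash
python3 - <<'E'
from h import *
go(.4597,-.1164,.03,96.1)
shot('scene','s1',(200,130,360,260),5)
for z in (.08,.081,.085): print(z,proj('scene',(.4597,-.1164,z)))
shot('top','t1',(260,150,330,240),6)
E
```

```text
t 2.7 pos [ 0.4601 -0.1166  0.1061] yaw 95.72 grip 0.0676 F [-0.1 -0.4 -0.3] j [-0.25  0.32 -0.31  0.94  0.   -0.35]
shift [ 0.002 -0.004  0.761] turn -0.0043
0.08 [277.3 197.3]
0.081 [277.3 197. ]
0.085 [277.4 195.6]
```

View pics/s1.png

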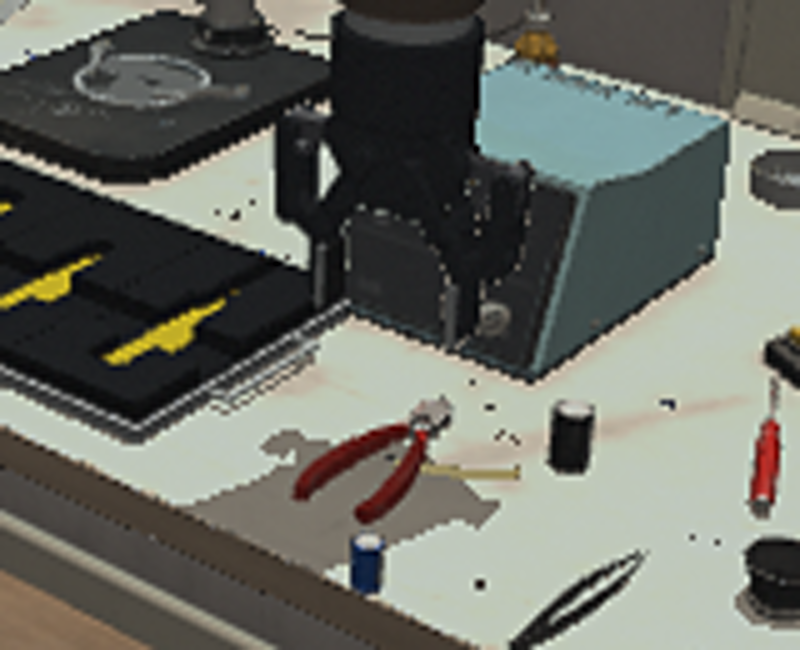

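View pics/t1.png

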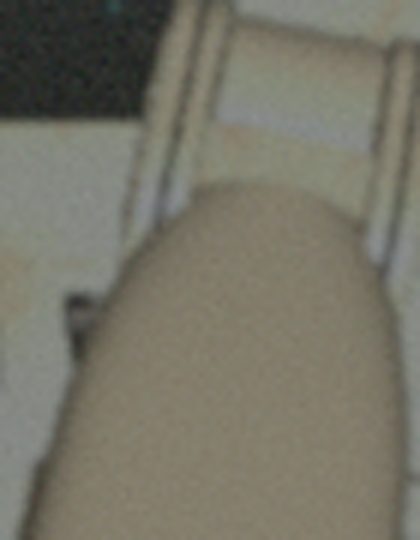

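Call:
carry_out(moves=[[0.002,-0.004,0.3,-0.004,0.6],[0.002,-0.004,0.5,-0.004,0.6],[0.002,-0.004,0.65,-0.004,0.6],[0.002,-0.004,0.75,-0.004,0.6],[0.002,-0.004,0.79,-0.004,0.6],[0.002,-0.004,0.79,-0.004,0.6],[0.002,-0.004,0.79,-0.004,0.6]])

```text
clock: 3.5
eef_pos: [0.4605, -0.1167, 0.0279]
tool_rot: [0.668, 0.744, 0.0, 0.001]
ft_force: [0.4, 0.5, 0.2]
grip_width: 0.0683
```

```bash
python3 - <<'E'
from h import *
go(.4597,-.1164,.027,96.1)
shot('scene','s2b',(200,160,360,260),5)
E
```

```text
t 3.5 pos [ 0.4605 -0.1167  0.0279] yaw 96.19 grip 0.0683 F [0.4 0.5 0.2] j [-0.25  0.42 -0.4   0.74 -0.   -0.36]
shift [ 0.003 -0.008  0.009] turn 0.001
```

View pics/s2b.png

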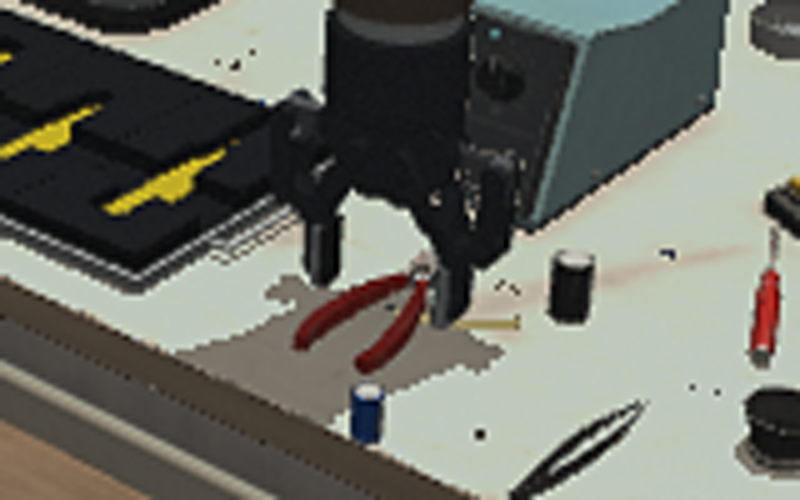

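Call:
carry_out(moves=[[0,0,0,0,0.2],[0,0,0,0,-0.2],[0,0,0,0,-0.2],[0,0,0,0,-0.2],[0,0,0,0,-0.2]])

```text
clock: 4.05
eef_pos: [0.4605, -0.1166, 0.0284]
tool_rot: [0.668, 0.744, 0.0, 0.001]
ft_force: [-2.0, 0.2, 5.3]
grip_width: 0.0414
```

Call:
carry_out(moves=[[0,0,-0.1,0,-0.2],[0,0,-0.3,0,-0.2],[0,0,-0.6,0,-0.2],[0,0,-0.95,0,-0.2],[0,0,-1,0,-0.2],[0,0,-1,0,-0.2]])

```text
clock: 4.65
eef_pos: [0.461, -0.1168, 0.129]
tool_rot: [0.668, 0.744, 0.001, 0.002]
ft_force: [0.7, 0.9, -1.9]
grip_width: 0.0418
```

```bash
python3 - <<'E'
from h import *
go(.4597,-.1164,.027,96.1)
shot('scene','s3',(200,130,360,260),5)
E
```

```text
t 4.65 pos [ 0.461  -0.1168  0.129 ] yaw 96.2 grip 0.0418 F [ 0.7  0.9 -1.9] j [-0.25  0.29 -0.28  1.   -0.   -0.36]
shift [ 0.007 -0.016  1.02 ] turn 0.0011
```

View pics/s3.png

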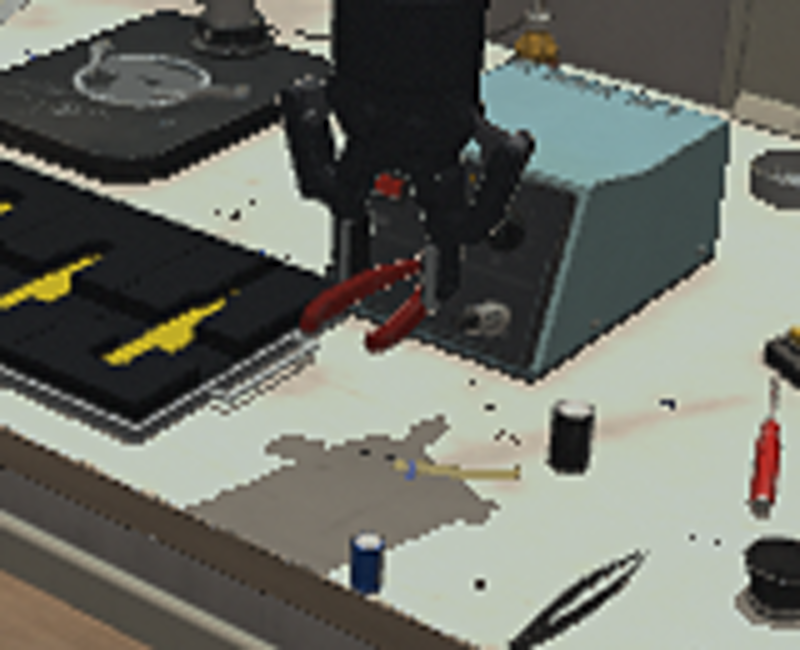

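```bash
python3 - <<'E'
from h import *
im=cv2.imread('pics/s3_raw.png'); hsv=cv2.cvtColor(im,cv2.COLOR_BGR2HSV)
m=cv2.inRange(hsv,(0,110,60),(8,255,255))|cv2.inRange(hsv,(172,110,60),(180,255,255))
m[:178]=0;m[205:]=0;m[:,:255]=0;m[:,292:]=0
a=np.argwhere(m)[:,::-1]
n,l,s,c=cv2.connectedComponentsWithStats(m)
for i in range(1,n):
    if s[i][4]<8: continue
    p=np.argwhere(l==i)[:,::-1]; P=np.array([plane('scene',u,v,.106)[:2] for u,v in p])
    k=np.argsort(P[:,0])[:4]; print(s[i],P[k].mean(0),p[k].tolist())
# before
im=cv2.imread('pics/scene0.png'); hsv=cv2.cvtColor(im,cv2.COLOR_BGR2HSV)
m=cv2.inRange(hsv,(0,110,60),(8,255,255))|cv2.inRange(hsv,(172,110,60),(180,255,255))
m[:,:255]=0;m[:,292:]=0
n,l,s,c=cv2.connectedComponentsWithStats(m)
for i in range(1,n):
    if s[i][4]<8: continue
    p=np.argwhere(l==i)[:,::-1]; P=np.array([plane('scene',u,v,.005)[:2] for u,v in p])
    k=np.argsort(P[:,0])[:4]; print('bef',s[i],P[k].mean(0),p[k].tolist())
E
```

```text
[260 182  24  14 108] [ 0.4033959  -0.10417762] [[260, 195], [261, 195], [262, 195], [260, 194]]
[274 188  11  12  54] [ 0.41190145 -0.14374776] [[275, 199], [276, 199], [275, 198], [276, 198]]
bef [275 165   6   4  18] [0.7425989  0.08639016] [[276, 168], [277, 168], [275, 167], [278, 168]]
bef [259 215  23  15  94] [ 0.40460051 -0.10324405] [[259, 229], [260, 229], [259, 228], [260, 228]]
bef [271 216  15  19  83] [ 0.40673545 -0.14229625] [[272, 234], [273, 234], [271, 233], [272, 233]]
```

```bash
python3 - <<'E'
from h import *
im=cv2.imread('pics/top0.png'); g=cv2.cvtColor(im,cv2.COLOR_BGR2GRAY).astype(float)
for c0,c1 in [(121,126),(148,156),(183,195),(210,228),(242,249)]:
    p=g[175:235,c0:c1].mean(1); p=cv2.GaussianBlur(p.reshape(-1,1),(1,5),0).ravel(); dd=np.gradient(p); a=np.argmax(dd[10:45])+10; b=np.argmin(dd[10:50])+10
    u=(c0+c1-1)/2; print(u,a+175,b+175,plane('top',u,a+175,.01)[:2].round(4),plane('top',u,b+175,.01)[:2].round(4),plane('top',u,(a+b)/2+175,.01)[:2].round(4))
go(.4715,.2455,.20,90)
E
```

```text
123.0 207 218 [0.4847 0.3814] [0.4521 0.3807] [0.4684 0.381 ]
151.5 206 217 [0.4854 0.2976] [0.4528 0.2972] [0.4691 0.2974]
188.5 204 216 [0.4883 0.189 ] [0.4529 0.189 ] [0.4706 0.189 ]
218.5 203 215 [0.4889 0.1009] [0.4535 0.1013] [0.4712 0.1011]
245.0 202 214 [0.4898 0.0232] [0.4543 0.0239] [0.472  0.0235]
t 4.7 pos [ 0.4598 -0.1165  0.1275] yaw 96.2 grip 0.0413 F [-0.6  0.4 -1. ] j [-0.25  0.29 -0.28  1.    0.   -0.36]
shift [ 3.586  0.507 -0.725] turn 0.0689
```

Call:
carry_out(moves=[[0.2,0,-0.4,0,-0.2],[0.5,0,-0.7,0,-0.2],[0.9,0.1,-0.7,0,-0.2],[1,0.14,-0.7,0,-0.2]])

```text
clock: 5.1
eef_pos: [0.4626, -0.0129, 0.1967]
tool_rot: [0.667, 0.745, 0.0, -0.001]
ft_force: [-1.3, -1.0, -1.2]
grip_width: 0.0416
```

Call:
carry_out(moves=[[0.4,0.05,0,0,-0.2],[0.8,0.1,0,0,-0.2],[1,0.14,0,0,-0.2]])

```text
clock: 5.4
eef_pos: [0.4647, 0.0873, 0.1952]
tool_rot: [0.667, 0.745, -0.001, -0.001]
ft_force: [0.8, -0.3, -0.4]
grip_width: 0.0412
```

Call:
carry_out(moves=[[0.4,0.05,0,0,-0.2],[0.8,0.1,0,0,-0.2],[1,0.14,0,0,-0.2],[1,0.14,0,0,-0.2]])

```text
clock: 5.8
eef_pos: [0.4684, 0.1882, 0.195]
tool_rot: [0.666, 0.746, -0.002, -0.001]
ft_force: [0.4, -0.7, -0.6]
grip_width: 0.0412
```

```bash
python3 - <<'E'
from h import *
go(.4705,.2455,.10,90.6)
E
```

```text
t 5.8 pos [0.4684 0.1882 0.195 ] yaw 96.43 grip 0.0412 F [ 0.4 -0.7 -0.6] j [ 0.38  0.29 -0.09  1.19  0.    0.27]
shift [0.568 0.089 0.95 ] turn 0.0648
```

Call:
carry_out(moves=[[0.3,0.05,0,0.065,-0.2],[0.567,0.09,0.3,0.065,-0.2],[0.567,0.09,0.6,0.065,-0.2],[0.567,0.09,0.8,0.065,-0.2],[0.567,0.09,0.8,0.065,-0.2],[0.567,0.09,0.8,0.065,-0.2]])

```text
clock: 6.4
eef_pos: [0.4715, 0.2423, 0.1164]
tool_rot: [0.705, 0.709, -0.001, -0.0]
ft_force: [0.0, -0.1, -1.3]
grip_width: 0.0409
```

```bash
python3 - <<'E'
from h import *
go(.4705,.2455,.039,90.6)
shot('scene','s4',(130,100,330,240),4)
shot('top','t4',(110,150,260,245),5)
E
```

```text
t 6.4 pos [0.4715 0.2423 0.1164] yaw 90.29 grip 0.0409 F [ 0.  -0.1 -1.3] j [ 0.47  0.4  -0.15  1.02 -0.    0.47]
shift [ 0.033 -0.008  0.774] turn -0.0035
```

View pics/s4.png

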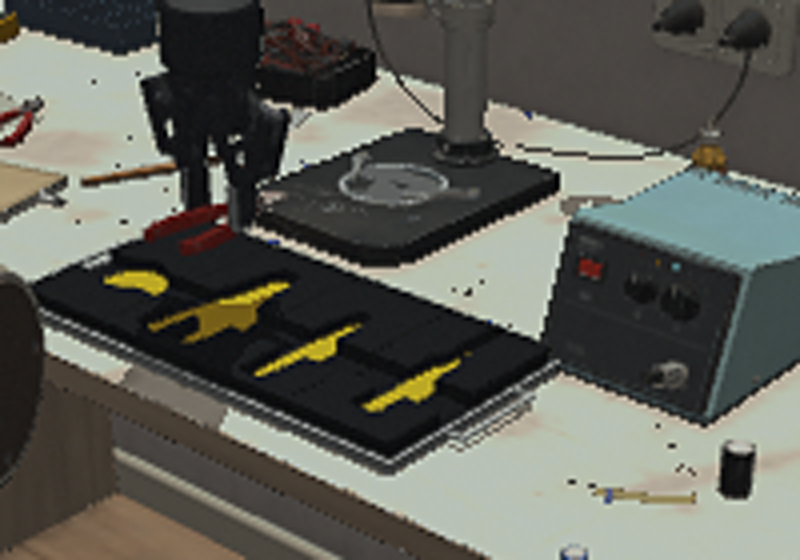

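View pics/t4.png

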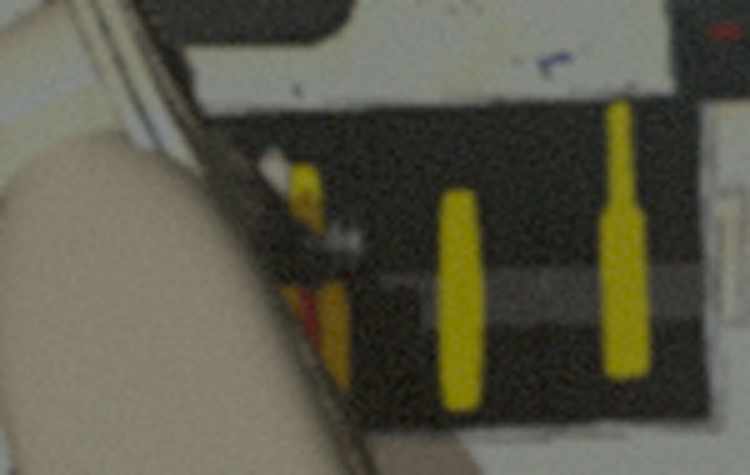

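```bash
python3 - <<'E'
from h import *
print(plane('top',164.6,183,.093),plane('top',174,222,.093))
print('pred jaw tip',proj('top',(.4705+.0755,.2423,.093)),'scene handle ends', )
im=cv2.imread('pics/s4_raw.png'); hsv=cv2.cvtColor(im,cv2.COLOR_BGR2HSV)
m=cv2.inRange(hsv,(0,110,60),(8,255,255))|cv2.inRange(hsv,(172,110,60),(180,255,255))
m[:145]=0;m[170:]=0;m[:,:160]=0;m[:,195:]=0
n,l,s,c=cv2.connectedComponentsWithStats(m)
for i in range(1,n):
    if s[i][4]<8: continue
    p=np.argwhere(l==i)[:,::-1]; P=np.array([plane('scene',u,v,.093)[:2] for u,v in p])
    k=np.argsort(P[:,0])[:4]; print(s[i],P[k].mean(0),P[np.argsort(-P[:,0])[:4]].mean(0))
E
```

```text
[0.53585673 0.24282096 0.093     ] [0.42590614 0.21605622 0.093     ]
pred jaw tip [164.8 179.4] scene handle ends
[166 151  21   9  67] [0.41887712 0.26326248] [0.49490649 0.26236075]
[175 156  13   8  46] [0.41886613 0.22205366] [0.46789652 0.23101598]
```

Call:
carry_out(moves=[[0.03,0.015,0.1,-0.004,-0.2],[0.03,0.015,0.3,-0.004,-0.2],[0.03,0.015,0.4,-0.004,-0.2],[0.03,0.015,0.5,-0.004,-0.2],[0.03,0.015,0.58,-0.004,-0.2],[0.03,0.015,0.58,-0.004,-0.2]])

```text
clock: 7.1
eef_pos: [0.4729, 0.2463, 0.0582]
tool_rot: [0.703, 0.711, -0.001, -0.0]
ft_force: [0.5, -0.2, -1.0]
grip_width: 0.0412
```

```bash
python3 - <<'E'
from h import *
go(.469,.2455,.039,90.6)
shot('scene','s5',(130,100,330,240),4)
E
```

```text
t 7.1 pos [0.4729 0.2463 0.0582] yaw 90.71 grip 0.0412 F [ 0.5 -0.2 -1. ] j [ 0.48  0.48 -0.21  0.89  0.    0.47]
shift [-0.007 -0.038  0.192] turn 0.0013
```

View pics/s5.png

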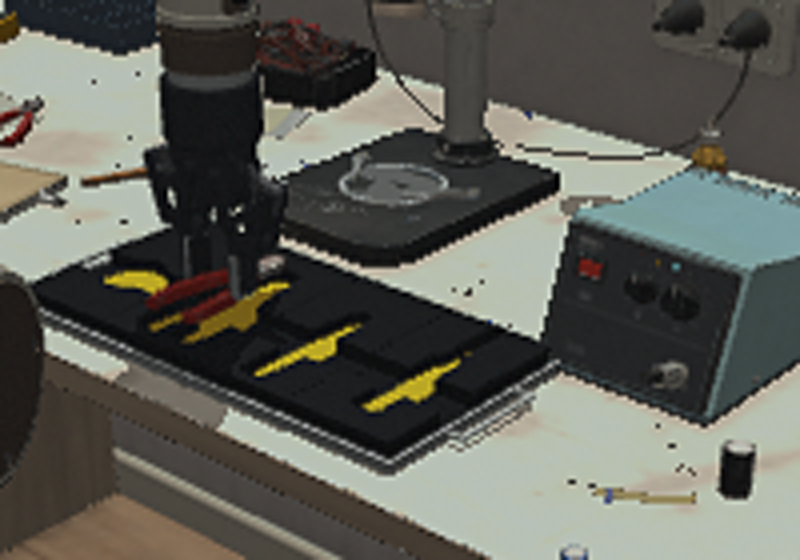

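Call:
carry_out(moves=[[-0.007,-0.038,0,0,-0.2],[-0.007,-0.038,0,0,-0.2],[-0.007,-0.038,0.08,0,-0.2],[-0.007,-0.038,0.14,0,-0.2],[-0.007,-0.038,0.175,0,-0.2],[-0.007,-0.038,0.175,0,-0.2],[-0.007,-0.038,0.175,0,-0.2]])

```text
clock: 7.85
eef_pos: [0.4696, 0.2458, 0.0415]
tool_rot: [0.703, 0.711, -0.0, -0.0]
ft_force: [0.6, -0.1, -1.1]
grip_width: 0.0415
```

```bash
python3 - <<'E'
from h import *
go(.469,.2455,.039,90.6)
shot('scene','s6',(130,130,260,220),6)
shot('top','t6',(110,150,260,245),5)
E
```

```text
t 7.85 pos [0.4696 0.2458 0.0415] yaw 90.71 grip 0.0415 F [ 0.6 -0.1 -1.1] j [ 0.48  0.49 -0.24  0.84  0.    0.47]
shift [-0.003 -0.006  0.025] turn 0.0013
```

View pics/s6.png

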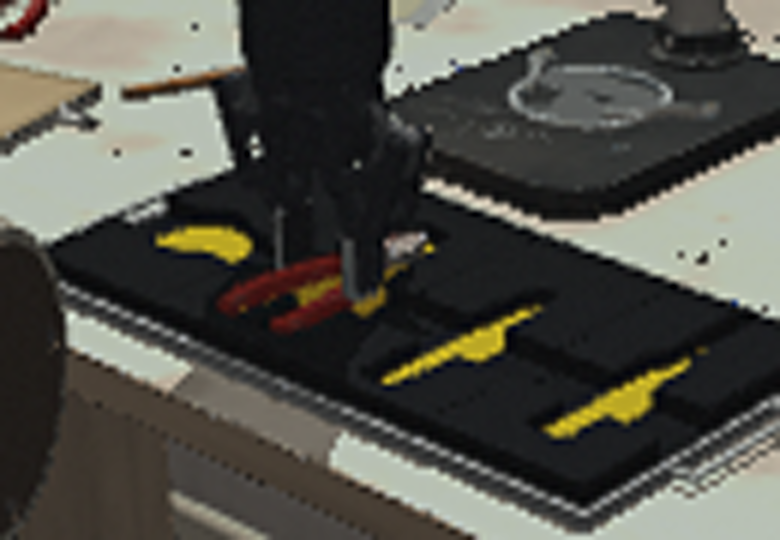

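View pics/t6.png

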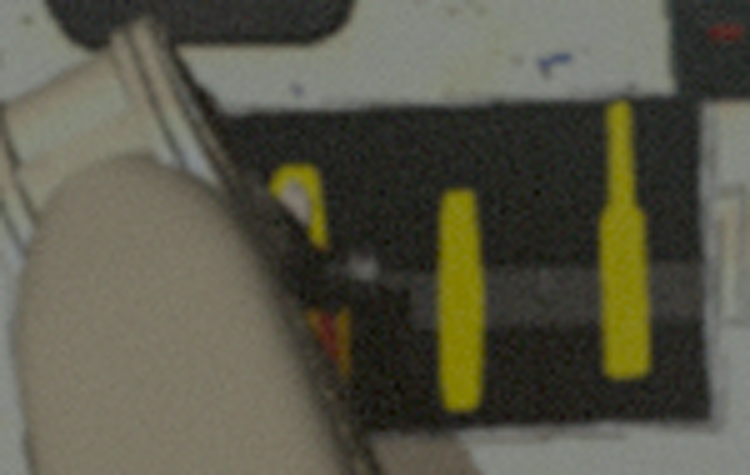

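Call:
carry_out(moves=[[-0.003,-0.006,0.012,0,-0.2],[-0.003,-0.006,0.024,0,-0.2],[-0.003,-0.006,0.024,0,-0.2],[-0.003,-0.006,0.024,0,0.4],[-0.003,-0.006,0.024,0,0.4],[-0.003,-0.006,0.024,0,0.4]])

```text
clock: 8.55
eef_pos: [0.4693, 0.2456, 0.0396]
tool_rot: [0.703, 0.711, 0.0, 0.0]
ft_force: [-0.0, 0.2, -0.1]
grip_width: 0.0593
```

Call:
carry_out(moves=[[0,0,-0.1,0,0.4],[0,0,-0.3,0,0.4],[0,0,-0.6,0,0.4],[0,0,-1,0,0.4],[0,0,-1,0,0.4]])

```text
clock: 9.05
eef_pos: [0.4728, 0.2475, 0.1459]
tool_rot: [0.703, 0.711, 0.006, 0.002]
ft_force: [1.0, 0.9, 1.6]
grip_width: 0.0599
```

```bash
python3 - <<'E'
from h import *
go(.5897,-.2792,.20,113)
shot('scene','s7',(130,130,260,220),6)
E
```

```text
t 9.05 pos [0.4728 0.2475 0.1459] yaw 90.71 grip 0.0599 F [1.  0.9 1.6] j [ 0.48  0.37 -0.11  1.08 -0.    0.47]
shift [-5.278  1.11  -0.557] turn -0.2476
```

View pics/s7.png

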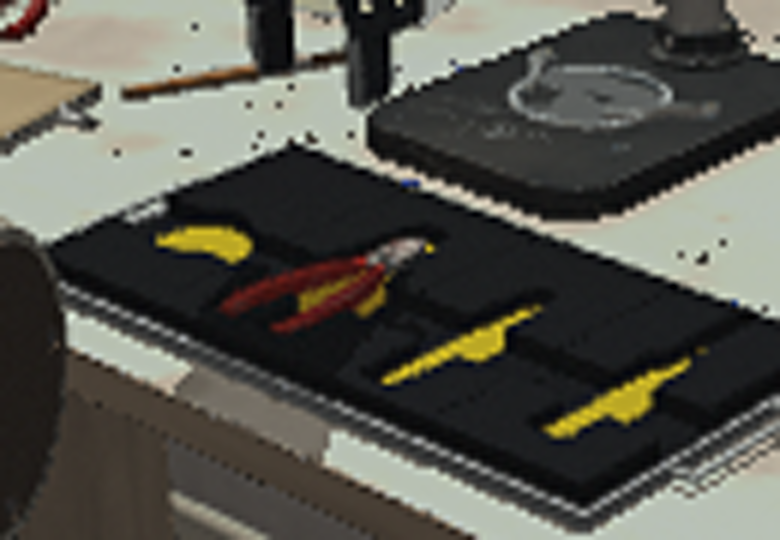

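Call:
carry_out(moves=[[0,0,-0.3,0,-0.3],[-0.3,0,-0.55,0,-0.3],[-0.7,0,-0.55,0,-0.3],[-1,0,-0.55,0,-0.3]])

```text
clock: 9.5
eef_pos: [0.4702, 0.1442, 0.1948]
tool_rot: [0.703, 0.712, 0.0, 0.0]
ft_force: [0.5, 0.4, -0.2]
grip_width: 0.0299
```

Call:
carry_out(moves=[[-0.5,0.1,0,0,-0.3],[-1,0.2,0,0,-0.3]])

```text
clock: 9.7
eef_pos: [0.4906, 0.0466, 0.194]
tool_rot: [0.702, 0.712, -0.0, -0.0]
ft_force: [0.8, 0.5, -0.3]
grip_width: 0.0297
```

Call:
carry_out(moves=[[-0.5,0.1,0,0,-0.3],[-1,0.2,0,0,-0.3]])

```text
clock: 9.9
eef_pos: [0.5116, -0.0518, 0.1939]
tool_rot: [0.703, 0.712, -0.0, -0.0]
ft_force: [0.7, 1.2, 0.3]
grip_width: 0.0298
```

Call:
carry_out(moves=[[-0.5,0.1,0,0,-0.3],[-1,0.2,0,0,-0.3]])

```text
clock: 10.1
eef_pos: [0.5324, -0.1497, 0.1938]
tool_rot: [0.703, 0.711, -0.0, -0.001]
ft_force: [0.8, -0.2, 0.7]
grip_width: 0.0301
```

Call:
carry_out(moves=[[-0.5,0.1,0,0,-0.3],[-1,0.2,0,0,-0.3],[-1,0.2,0,0,-0.3]])

```text
clock: 10.4
eef_pos: [0.554, -0.2533, 0.1928]
tool_rot: [0.705, 0.709, -0.001, 0.0]
ft_force: [-0.2, 1.2, -0.9]
grip_width: 0.0296
```

```bash
python3 - <<'E'
from h import *
go(.5897,-.2792,.11,113)
E
```

```text
t 10.4 pos [ 0.554  -0.2533  0.1928] yaw 90.31 grip 0.0296 F [-0.2  1.2 -0.9] j [-0.43  0.49  0.2   1.28 -0.   -0.43]
shift [-0.259  0.357  0.828] turn -0.2521
```

Call:
carry_out(moves=[[-0.259,0.357,0.3,-0.252,-0.3],[-0.259,0.357,0.6,-0.252,-0.3],[-0.259,0.357,0.83,-0.252,-0.3],[-0.259,0.357,0.83,-0.252,-0.3],[-0.259,0.357,0.83,-0.252,-0.3]])

```text
clock: 10.9
eef_pos: [0.5896, -0.2723, 0.1109]
tool_rot: [0.55, 0.835, -0.0, -0.001]
ft_force: [-0.6, -0.1, 0.2]
grip_width: 0.03
```

```bash
python3 - <<'E'
from h import *
go(.5897,-.2792,.027,113)
shot('scene','s8',(280,130,440,260),5)
shot('top','t8',(110,150,260,245),5)
for z in (.084,.09): print(proj('scene',(.5897,-.2792,z)))
E
```

```text
t 10.9 pos [ 0.5896 -0.2723  0.1109] yaw 113.3 grip 0.03 F [-0.6 -0.1  0.2] j [-0.43  0.62  0.21  1.16  0.   -0.84]
shift [-0.066 -0.025  0.839] turn 0.0033
[357.  197.6]
[357.4 195.6]
```

View pics/s8.png

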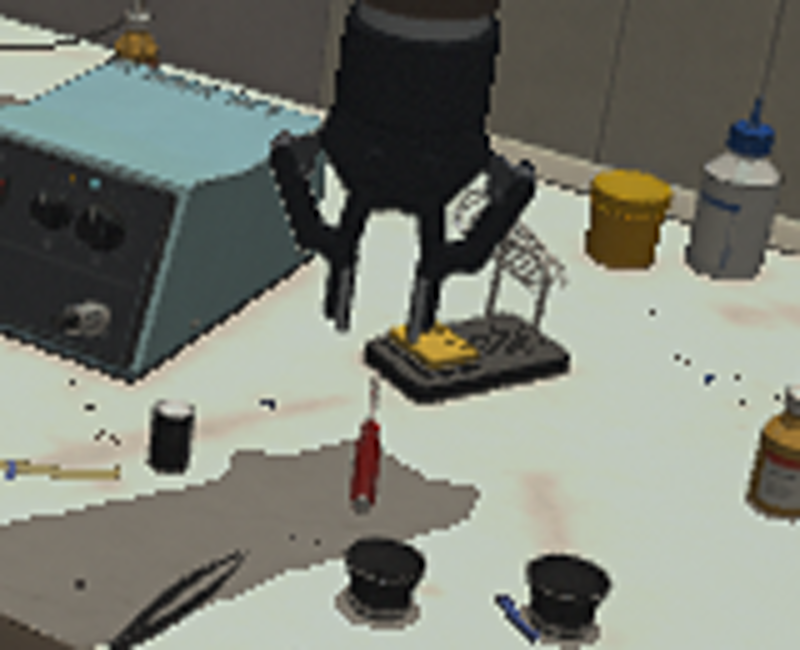

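View pics/t8.png

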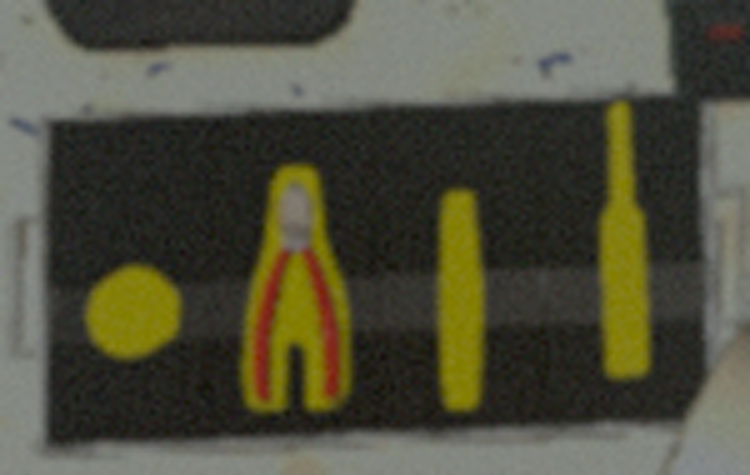

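Call:
carry_out(moves=[[-0.066,-0.025,0,0.003,-0.3],[-0.066,-0.025,0.3,0.003,-0.3],[-0.066,-0.025,0.5,0.003,-0.3],[-0.066,-0.025,0.65,0.003,-0.3],[-0.066,-0.025,0.76,0.003,-0.3],[-0.066,-0.025,0.76,0.003,-0.3]])

```text
clock: 11.6
eef_pos: [0.5898, -0.2801, 0.0346]
tool_rot: [0.551, 0.834, -0.0, -0.001]
ft_force: [-0.2, 0.0, 0.1]
grip_width: 0.0298
```

```bash
python3 - <<'E'
from h import *
go(.5897,-.2792,.027,113)
shot('scene','s9',(310,180,410,260),8)
E
```

```text
t 11.6 pos [ 0.5898 -0.2801  0.0346] yaw 113.08 grip 0.0298 F [-0.2  0.   0.1] j [-0.44  0.7   0.14  1.01 -0.   -0.85]
shift [0.009 0.002 0.076] turn 0.0009
```

View pics/s9.png

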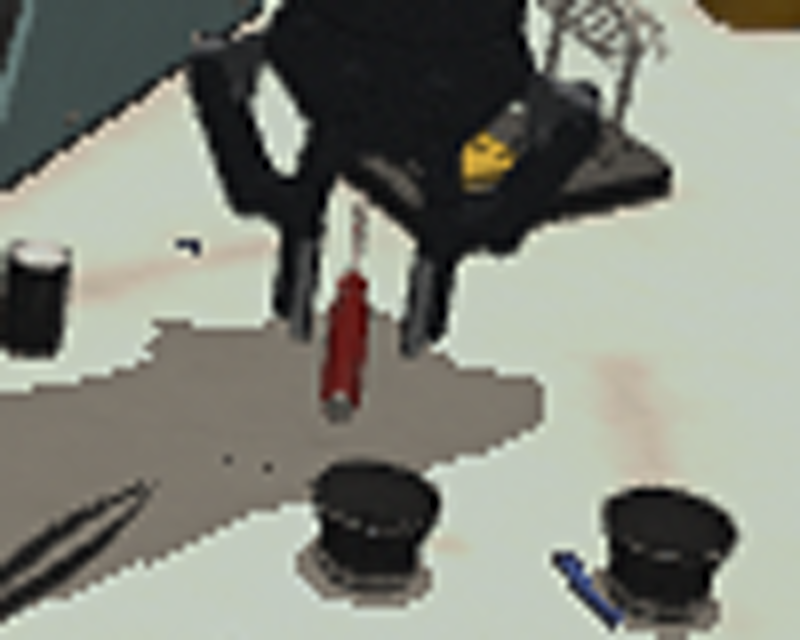

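Call:
carry_out(moves=[[0.009,0,0.03,0,-0.3],[0.009,0,0.05,0,-0.3],[0.009,0,0.05,0,-0.6],[0.009,0,0.05,0,-0.85],[0.009,0,0.05,0,-0.85],[0.009,0,0.05,0,-0.85],[0.009,0,0.05,0,-0.85]])

```text
clock: 12.35
eef_pos: [0.5905, -0.2794, 0.0311]
tool_rot: [0.551, 0.834, 0.0, 0.001]
ft_force: [-0.2, -0.0, 4.6]
grip_width: 0.0099
```

```bash
python3 - <<'E'
from h import *
go(.5897,-.2792,.027,113)
shot('scene','s10',(310,180,410,260),8)
E
```

```text
t 12.35 pos [ 0.5905 -0.2794  0.0311] yaw 113.12 grip 0.0099 F [-0.2 -0.   4.6] j [-0.44  0.7   0.13  1.    0.   -0.85]
shift [ 0.005 -0.006  0.041] turn 0.0014
```

View pics/s10.png

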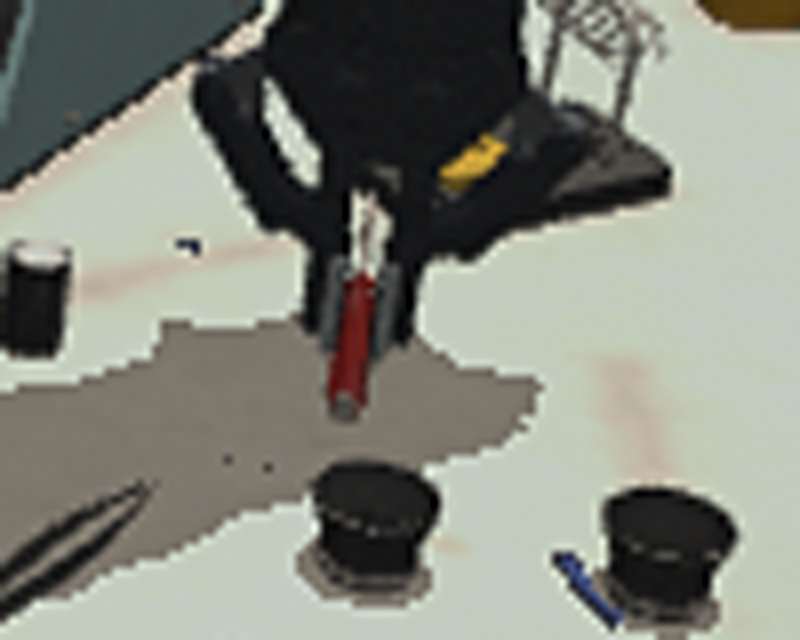

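Call:
carry_out(moves=[[0,0,-0.1,0,-0.9],[0,0,-0.3,0,-0.9],[0,0,-0.6,0,-0.9],[0,0,-1,0,-0.9],[0,0,-1,0,-0.9],[0,0,-1,0,-0.9]])

```text
clock: 13.0
eef_pos: [0.5909, -0.2797, 0.1321]
tool_rot: [0.551, 0.834, 0.0, 0.002]
ft_force: [-0.2, 0.5, -1.7]
grip_width: 0.0094
```

```bash
python3 - <<'E'
from h import *
go(.4709,.0534,.2,90.6)
shot('scene','s11',(280,130,440,260),5)
E
```

```text
t 13.0 pos [ 0.5909 -0.2797  0.1321] yaw 113.12 grip 0.0094 F [-0.2  0.5 -1.7] j [-0.44  0.61  0.25  1.2  -0.   -0.85]
shift [ 3.533  0.206 -0.687] turn 0.2502
```

View pics/s11.png

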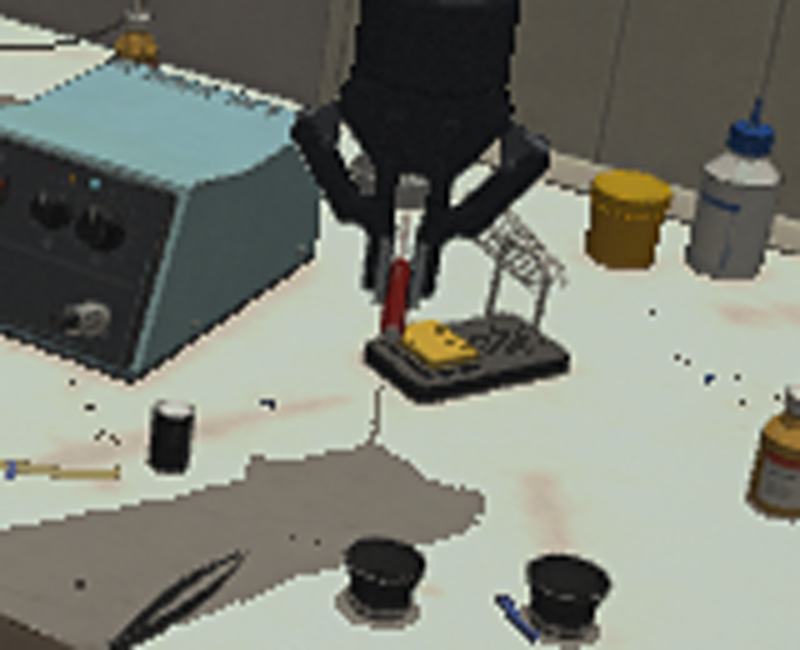

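```bash
python3 - <<'E'
from h import *
im=cv2.imread('pics/s11_raw.png'); hsv=cv2.cvtColor(im,cv2.COLOR_BGR2HSV)
b=cv2.imread('pics/s10_raw.png'); hb=cv2.cvtColor(b,cv2.COLOR_BGR2HSV)
def red(h,roi):
    m=cv2.inRange(h,(0,110,60),(8,255,255))|cv2.inRange(h,(172,110,60),(180,255,255)); x0,y0,x1,y1=roi
    return np.argwhere(m[y0:y1,x0:x1])[:,::-1]+[x0,y0]
for h,roi,z in((hb,(340,205,365,235),.0065),(hsv,(350,175,370,200),.1075)):
    p=red(h,roi); k=p[np.argsort(p[:,1])]; print(len(p),k[:3].mean(0),k[-3:].mean(0),plane('scene',*k[:3].mean(0),z).round(4),plane('scene',*k[-3:].mean(0),z).round(4))
c=np.array([.5905,-.2794]);u=np.array([np.cos(np.radians(23.1)),np.sin(np.radians(23.1))])
print([proj('scene',(*(c+t*u),z)) for z in(.0065,.1075) for t in (-.042,-.036,.041)])
E
```

```text
59 [354.66666667 214.66666667] [354.66666667 229.33333333] [ 0.6318 -0.2617  0.0065] [ 0.5629 -0.2971  0.0065]
53 [360. 182.] [358.33333333 195.33333333] [ 0.6336 -0.2622  0.1075] [ 0.5612 -0.2938  0.1075]
[array([352.3, 230.9]), array([352.5, 229.7]), array([354.6, 215.4]), array([357.4, 196.9]), array([357.5, 195.8]), array([359.4, 182.8])]
```

Call:
carry_out(moves=[[0,0,-0.4,0,-0.9],[0.3,0,-0.75,0,-0.9],[0.7,0,-0.75,0.05,-0.9],[1,0,-0.75,0.1,-0.9]])

```text
clock: 13.45
eef_pos: [0.5497, -0.1859, 0.2049]
tool_rot: [0.616, 0.788, -0.0, -0.001]
ft_force: [0.5, 0.4, 0.2]
grip_width: 0.0096
```

Call:
carry_out(moves=[[0.5,0,0,0.07,-0.9],[1,0,0,0.15,-0.9]])

```text
clock: 13.65
eef_pos: [0.5246, -0.0891, 0.2034]
tool_rot: [0.706, 0.709, -0.001, -0.002]
ft_force: [1.2, 0.8, 0.1]
grip_width: 0.01
```

```bash
python3 - <<'E'
from h import *
go(.4709,.0534,.2,90.6)
E
```

```text
t 13.65 pos [ 0.5246 -0.0891  0.2034] yaw 90.24 grip 0.01 F [1.2 0.8 0.1] j [-0.17  0.33 -0.01  1.23  0.   -0.17]
shift [ 1.427 -0.531  0.037] turn -0.004
```

Call:
carry_out(moves=[[0.4,-0.2,0,0,-0.9],[0.8,-0.4,0,0,-0.9],[1,-0.53,0,0,-0.9],[1,-0.53,0,0,-0.9]])

```text
clock: 14.05
eef_pos: [0.4693, 0.0114, 0.2038]
tool_rot: [0.702, 0.712, -0.002, -0.002]
ft_force: [0.5, -0.1, 1.1]
grip_width: 0.0097
```

```bash
python3 - <<'E'
from h import *
go(.4709,.0534,.1,90.6)
E
```

```text
t 14.05 pos [0.4693 0.0114 0.2038] yaw 90.87 grip 0.0097 F [ 0.5 -0.1  1.1] j [ 0.02  0.22 -0.17  1.19  0.    0.01]
shift [0.419 0.028 1.038] turn 0.003
```

Call:
carry_out(moves=[[0.2,0.01,0.2,0.003,-0.9],[0.419,0.02,0.5,0.003,-0.9],[0.419,0.02,0.8,0.003,-0.9],[0.419,0.02,1,0.003,-0.9],[0.419,0.02,1,0.003,-0.9],[0.419,0.02,1,0.003,-0.9]])

```text
clock: 14.65
eef_pos: [0.4736, 0.0504, 0.1047]
tool_rot: [0.705, 0.709, -0.001, -0.001]
ft_force: [0.8, -0.8, 0.7]
grip_width: 0.0095
```

```bash
python3 - <<'E'
from h import *
go(.4709,.0534,.0425,90.6)
shot('scene','s12',(180,110,340,240),5)
shot('top','t12',(200,150,300,245),6)
E
```

```text
t 14.65 pos [0.4736 0.0504 0.1047] yaw 90.3 grip 0.0095 F [ 0.8 -0.8  0.7] j [ 0.11  0.32 -0.31  0.94 -0.    0.1 ]
shift [ 0.03  -0.026  0.622] turn -0.0033
```

View pics/s12.png

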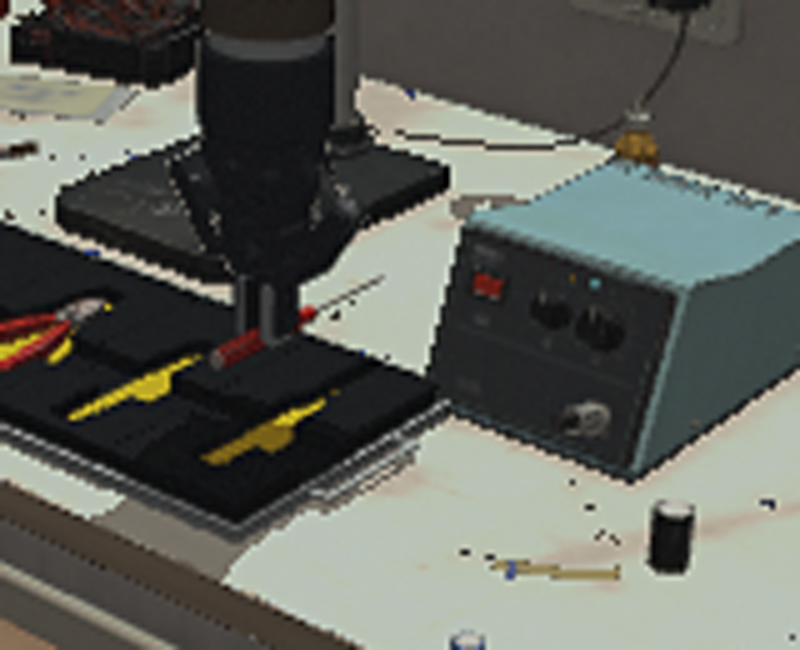

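View pics/t12.png

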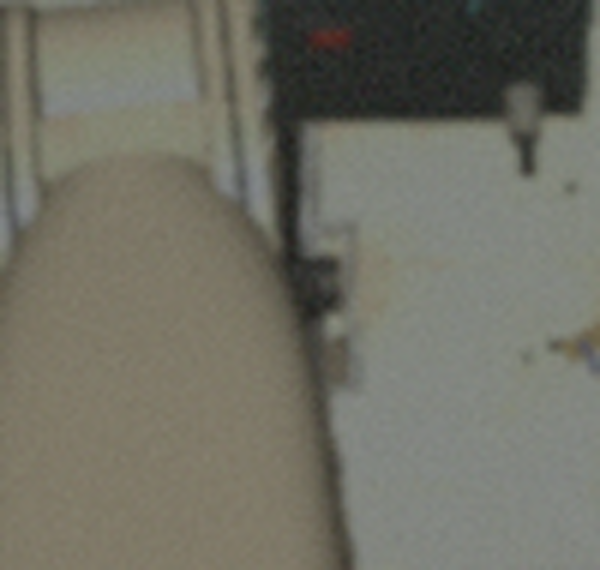

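```bash
python3 - <<'E'
from h import *
print(proj('scene',(.4736+.108,.0504,.080)),proj('scene',(.4736-.042,.0504,.080)),proj('scene',(.4736-.039,.0504,.080)),proj('scene',(.4736+.041,.0504,.080)))
E
```

```text
[256.  165.2] [222.5 182. ] [223.2 181.7] [241.7 172.4]
```

Call:
carry_out(moves=[[0.03,-0.026,0.05,0,-0.9],[0.03,-0.026,0.1,0,-0.9],[0.03,-0.026,0.3,0,-0.9],[0.03,-0.026,0.4,0,-0.9],[0.03,-0.026,0.46,0,-0.9],[0.03,-0.026,0.46,0,-0.9],[0.03,-0.026,0.46,0,-0.9]])

```text
clock: 15.45
eef_pos: [0.4715, 0.054, 0.0596]
tool_rot: [0.705, 0.709, 0.0, 0.0]
ft_force: [-0.2, -0.5, -1.3]
grip_width: 0.01
```

```bash
python3 - <<'E'
from h import *
go(.4709,.0534,.0425,90.6)
shot('scene','s13',(180,140,280,220),8)
E
```

```text
t 15.45 pos [0.4715 0.054  0.0596] yaw 90.35 grip 0.01 F [-0.2 -0.5 -1.3] j [ 0.11  0.38 -0.37  0.82  0.    0.11]
shift [-0.006 -0.006  0.171] turn -0.0028
```

View pics/s13.png

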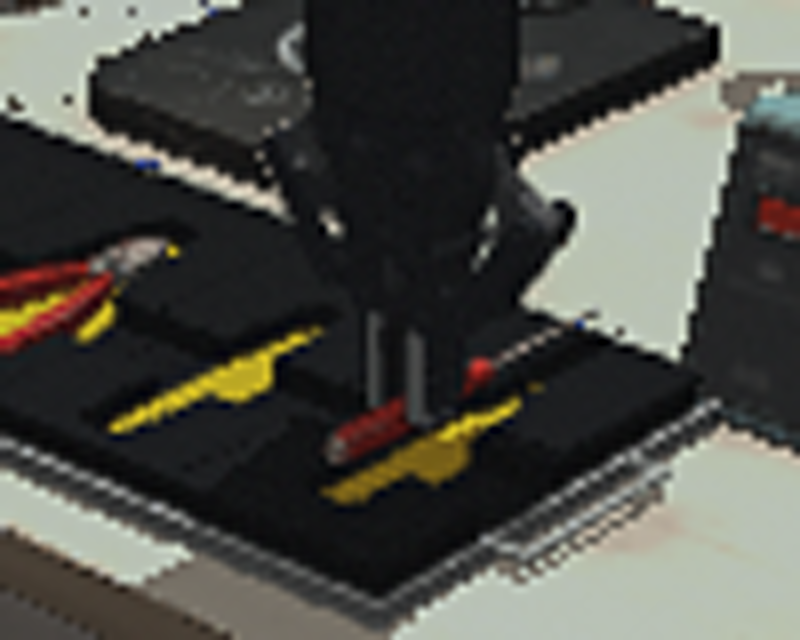

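Call:
carry_out(moves=[[-0.006,-0.006,0.05,-0.003,-0.9],[-0.006,-0.006,0.1,-0.003,-0.9],[-0.006,-0.006,0.14,-0.003,-0.9],[-0.006,-0.006,0.165,-0.003,-0.9],[-0.006,-0.006,0.165,-0.003,-0.9],[-0.006,-0.006,0.165,-0.003,-0.9]])

```text
clock: 16.1
eef_pos: [0.4707, 0.0534, 0.0428]
tool_rot: [0.703, 0.711, -0.0, -0.0]
ft_force: [0.6, -0.5, -0.7]
grip_width: 0.0093
```

```bash
python3 - <<'E'
from h import *
go(.4709,.0534,.0425,90.6)
shot('scene','s14',(180,140,280,220),8)
E
```

```text
t 16.1 pos [0.4707 0.0534 0.0428] yaw 90.62 grip 0.0093 F [ 0.6 -0.5 -0.7] j [ 0.11  0.4  -0.39  0.78  0.    0.1 ]
shift [-0.     0.002  0.003] turn 0.0002
```

View pics/s14.png

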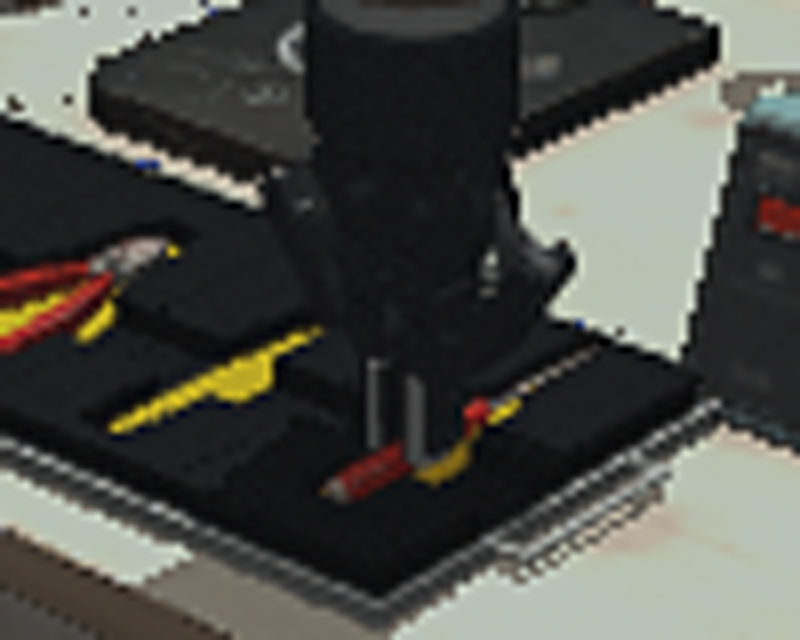

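Call:
carry_out(moves=[[0,0.002,0.012,0,-0.9],[0,0.002,0.012,0,-0.9],[0,0.002,0.012,0,-0.5],[0,0.002,0.012,0,-0.3],[0,0.002,0.012,0,-0.3]])

```text
clock: 16.65
eef_pos: [0.471, 0.0534, 0.0418]
tool_rot: [0.703, 0.711, 0.0, 0.0]
ft_force: [-0.2, -0.3, -0.1]
grip_width: 0.0299
```

Call:
carry_out(moves=[[0,0,-0.1,0,-0.3],[0,0,-0.3,0,-0.3],[0,0,-0.7,0,-0.3],[0,0,-1,0,-0.3]])

```text
clock: 17.05
eef_pos: [0.4712, 0.0535, 0.1441]
tool_rot: [0.703, 0.711, 0.0, 0.0]
ft_force: [1.3, 0.1, 0.8]
grip_width: 0.0296
```

```bash
python3 - <<'E'
from h import *
go(.4205,-.2665,.12,85.8)
shot('scene','s15',(180,140,280,220),8)
E
```

```text
t 17.05 pos [0.4712 0.0535 0.1441] yaw 90.62 grip 0.0296 F [1.3 0.1 0.8] j [ 0.11  0.27 -0.26  1.04  0.    0.1 ]
shift [-3.194 -0.542  0.239] turn 0.0536
```

View pics/s15.png

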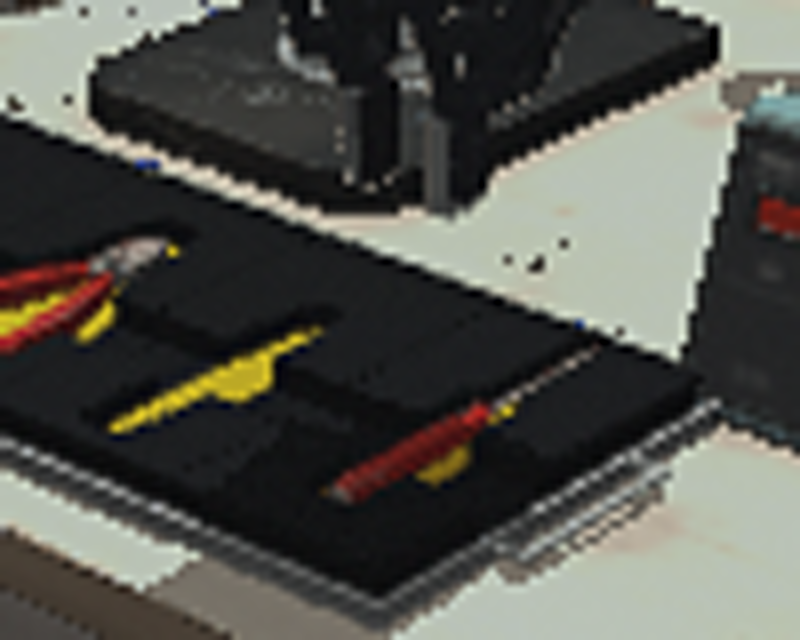

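Screwdriver lies in its slot. On to the tweezers.

Call:
carry_out(moves=[[-0.5,-0.1,0,0,-0.3],[-1,-0.17,0,0,-0.3]])

```text
clock: 17.3
eef_pos: [0.4557, -0.0452, 0.1432]
tool_rot: [0.702, 0.713, 0.001, 0.001]
ft_force: [1.0, -0.4, -0.4]
grip_width: 0.0303
```

Call:
carry_out(moves=[[-0.5,-0.1,0,0,-0.3],[-1,-0.17,0,0,-0.3]])

```text
clock: 17.5
eef_pos: [0.4389, -0.1455, 0.1425]
tool_rot: [0.703, 0.711, 0.0, 0.0]
ft_force: [1.5, -0.5, -0.2]
grip_width: 0.0299
```

Call:
carry_out(moves=[[-0.5,-0.1,0,0,-0.3],[-1,-0.17,0,0.05,-0.3],[-1,-0.17,0,0.05,-0.3],[-1,-0.17,0,0.05,-0.3]])

```text
clock: 17.9
eef_pos: [0.4231, -0.2453, 0.142]
tool_rot: [0.732, 0.682, 0.0, 0.0]
ft_force: [-0.2, 0.4, -0.8]
grip_width: 0.0298
```

```bash
python3 - <<'E'
from h import *
go(.4205,-.2665,.06,85.8)
shot('scene','s16',(260,150,380,270),6)
shot('top','t16',(110,150,260,245),5)
E
```

```text
t 17.9 pos [ 0.4231 -0.2453  0.142 ] yaw 85.95 grip 0.0298 F [-0.2  0.4 -0.8] j [-0.53  0.3  -0.22  1.04  0.   -0.46]
shift [-0.213 -0.011  0.82 ] turn 0.0017
```

View pics/s16.png

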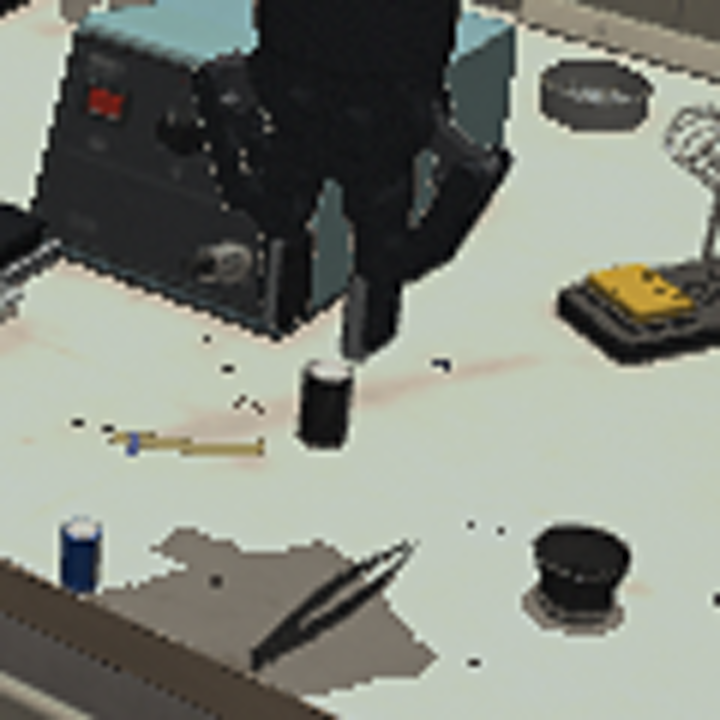

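View pics/t16.png

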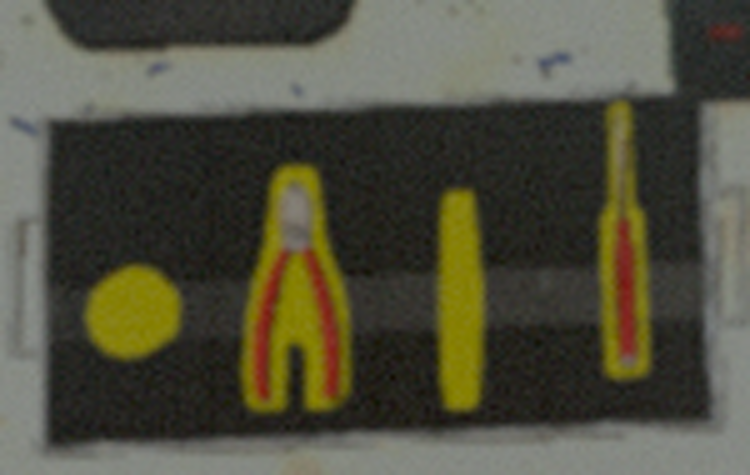

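```bash
python3 - <<'E'
from h import *
a=plane('scene',328.5,240.2,.0045);b=plane('scene',302.3,260.8,.0045); print(a,b,(a+b)/2,np.linalg.norm(a-b),np.degrees(np.arctan2((a-b)[1],(a-b)[0])))
E
```

```text
[ 0.47579084 -0.26892096  0.0045    ] [ 0.35957026 -0.26558389  0.0045    ] [ 0.41768055 -0.26725243  0.0045    ] 0.11626848065658679 -1.6446928478579514
```

Call:
carry_out(moves=[[-0.213,-0.011,0.2,0.002,-0.3],[-0.213,-0.011,0.5,0.002,-0.3],[-0.213,-0.011,0.8,0.002,-0.3],[-0.213,-0.011,0.98,0.002,-0.3],[-0.213,-0.011,0.98,0.002,-0.3],[-0.213,-0.011,0.98,0.002,-0.3]])

```text
clock: 18.6
eef_pos: [0.4215, -0.264, 0.044]
tool_rot: [0.731, 0.683, -0.0, -0.0]
ft_force: [-0.3, -0.2, -0.0]
grip_width: 0.0298
```

```bash
python3 - <<'E'
from h import *
go(.4205,-.2665,.031,85.8)
shot('scene','s17',(270,190,370,270),8)
E
```

```text
t 18.6 pos [ 0.4215 -0.264   0.044 ] yaw 86.1 grip 0.0298 F [-0.3 -0.2 -0. ] j [-0.56  0.44 -0.32  0.81  0.   -0.49]
shift [-0.026 -0.008  0.13 ] turn 0.0033
```

View pics/s17.png

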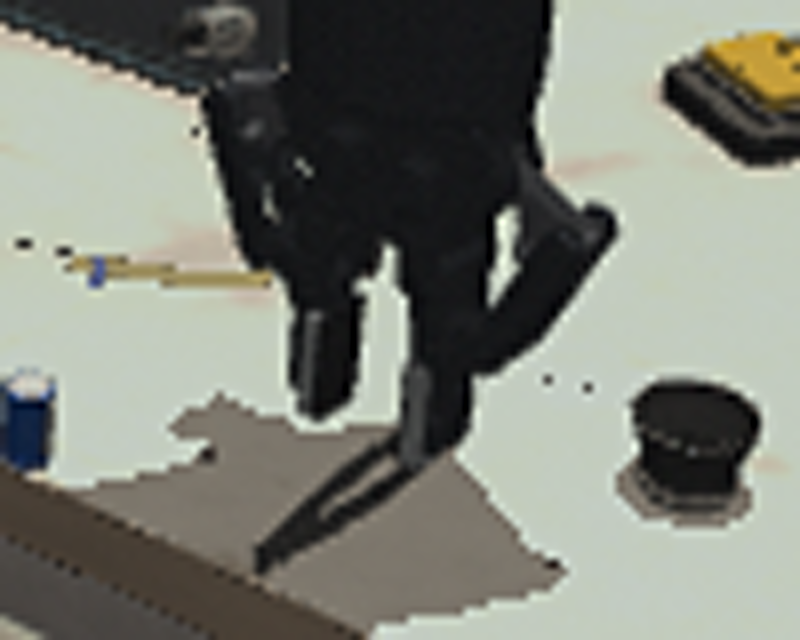

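Call:
carry_out(moves=[[-0.026,-0.022,0.04,0,-0.3],[-0.026,-0.022,0.08,0,-0.3],[-0.026,-0.022,0.125,0,-0.3],[-0.026,-0.022,0.13,0,-0.3],[-0.026,-0.022,0.13,0,-0.5],[-0.026,-0.022,0.13,0,-0.75],[-0.026,-0.022,0.13,0,-0.85],[-0.026,-0.022,0.13,0,-0.85],[-0.026,-0.022,0.13,0,-0.85]])

```text
clock: 19.55
eef_pos: [0.4187, -0.2679, 0.0309]
tool_rot: [0.732, 0.682, 0.0, 0.0]
ft_force: [-0.5, 0.1, 1.0]
grip_width: 0.0087
```

```bash
python3 - <<'E'
from h import *
go(.4205,-.2665,.031,85.8)
shot('scene','s18',(270,190,370,270),8)
E
```

```text
t 19.55 pos [ 0.4187 -0.2679  0.0309] yaw 85.94 grip 0.0087 F [-0.5  0.1  1. ] j [-0.57  0.45 -0.34  0.78 -0.   -0.5 ]
shift [ 0.016  0.017 -0.001] turn 0.0015
```

View pics/s18.png

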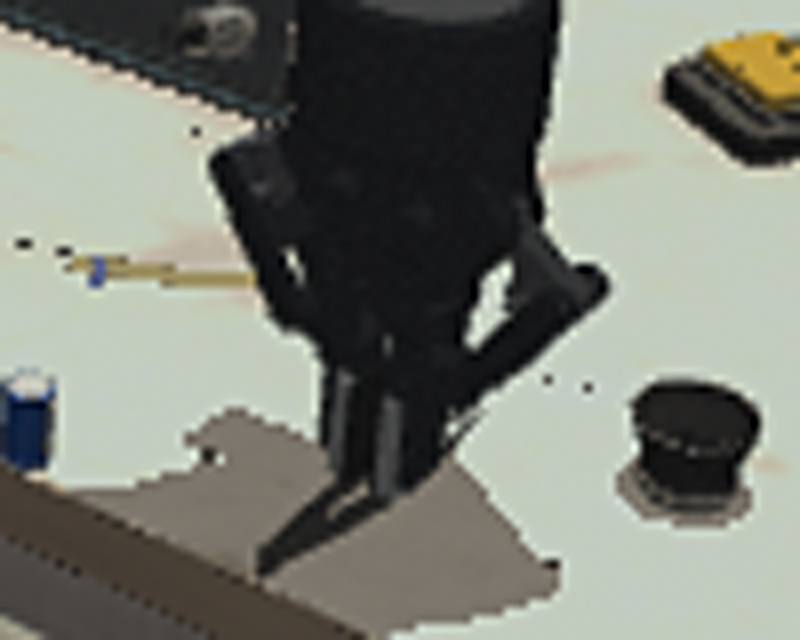

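Call:
carry_out(moves=[[0,0,-0.1,0,-0.9],[0,0,-0.3,0,-0.9],[0,0,-0.6,0,-0.9],[0,0,-1,0,-0.9],[0,0,-1,0,-0.9],[0,0,-1,0,-0.9]])

```text
clock: 20.2
eef_pos: [0.4194, -0.2683, 0.1322]
tool_rot: [0.732, 0.682, 0.0, 0.002]
ft_force: [0.3, 0.8, 0.1]
grip_width: 0.0087
```

```bash
python3 - <<'E'
from h import *
go(.470,.1494,.15,90.6)
shot('scene','s19',(270,150,370,250),6)
for t in (-.0575,.0575):
  for dz in (-.0265,):
    a=np.radians(-3.5); print(proj('scene',(.4195+t*np.cos(a),-.267+t*np.sin(a),bot.get_obs()['eef_pos'][2]+dz)))
E
```

```text
t 20.2 pos [ 0.4194 -0.2683  0.1322] yaw 85.94 grip 0.0087 F [0.3 0.8 0.1] j [-0.57  0.33 -0.22  1.02  0.   -0.5 ]
shift [ 4.202  0.21  -0.184] turn -0.0518
[305.5 223.9]
[333.5 205.9]
```

View pics/s19.png

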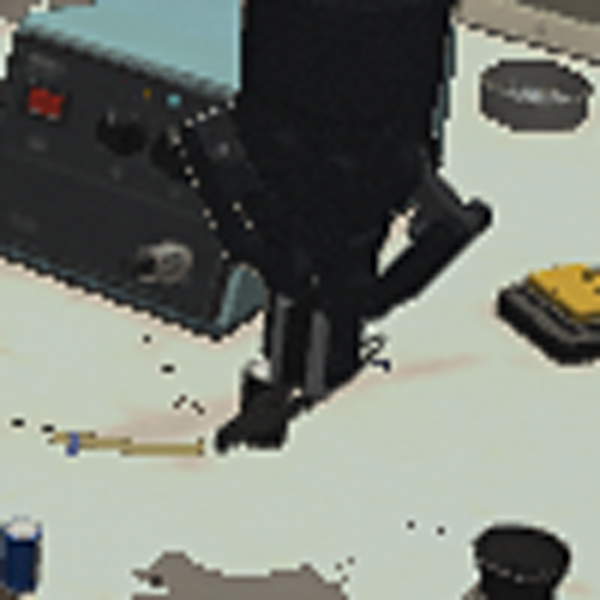

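Call:
carry_out(moves=[[0,0,-0.4,0,-0.9],[0.4,0,-0.6,0,-0.9],[0.8,0.03,-0.6,0,-0.9],[1,0.05,-0.6,0,-0.9]])

```text
clock: 20.65
eef_pos: [0.4299, -0.1661, 0.1899]
tool_rot: [0.731, 0.682, -0.0, -0.001]
ft_force: [-0.8, -0.7, -0.4]
grip_width: 0.0092
```

Call:
carry_out(moves=[[0.5,0.02,0,0,-0.9],[1,0.05,0,0,-0.9]])

```text
clock: 20.85
eef_pos: [0.4415, -0.0679, 0.1892]
tool_rot: [0.732, 0.681, -0.001, -0.001]
ft_force: [0.9, -1.1, -0.4]
grip_width: 0.0088
```

Call:
carry_out(moves=[[0.5,0.02,0,0,-0.9],[1,0.05,0,0,-0.9]])

```text
clock: 21.05
eef_pos: [0.4534, 0.0318, 0.1891]
tool_rot: [0.732, 0.681, -0.001, -0.001]
ft_force: [0.4, -0.7, -0.3]
grip_width: 0.0093
```

Call:
carry_out(moves=[[0.5,0.02,0,0,-0.9],[0.9,0.05,0,-0.05,-0.9],[0.9,0.05,0,-0.05,-0.9],[0.9,0.05,0,-0.05,-0.9]])

```text
clock: 21.45
eef_pos: [0.4649, 0.1201, 0.189]
tool_rot: [0.704, 0.711, -0.002, -0.001]
ft_force: [0.2, 0.9, 1.0]
grip_width: 0.0092
```

```bash
python3 - <<'E'
from h import *
go(.470,.1494,.10,90.6)
E
```

```text
t 21.45 pos [0.4649 0.1201 0.189 ] yaw 90.57 grip 0.0092 F [0.2 0.9 1. ] j [ 0.25  0.25 -0.17  1.16 -0.    0.24]
shift [0.293 0.057 0.89 ] turn -0.0004
```

Call:
carry_out(moves=[[0.15,0.04,0.2,0,-0.9],[0.27,0.05,0.5,0,-0.9],[0.27,0.05,0.8,0,-0.9],[0.27,0.05,1,0,-0.9],[0.27,0.05,1,0,-0.9],[0.27,0.05,1,0,-0.9],[0.27,0.05,1,0,-0.9]])

```text
clock: 22.15
eef_pos: [0.4718, 0.146, 0.0918]
tool_rot: [0.705, 0.709, 0.001, 0.0]
ft_force: [-0.8, 0.7, 0.2]
grip_width: 0.0088
```

```bash
python3 - <<'E'
from h import *
go(.470,.1494,.055,90.6)
shot('scene','s20',(160,120,280,210),6)
o,_,_=state(); x,y,z=o['eef_pos']; print([proj('scene',(x+t,y+.01*t,z-.0265)) for t in (-.0575,.0575)])
E
```

```text
t 22.15 pos [0.4718 0.146  0.0918] yaw 90.36 grip 0.0088 F [-0.8  0.7  0.2] j [ 0.3   0.37 -0.28  0.92 -0.    0.29]
shift [ 0.034 -0.019  0.368] turn -0.0027
[array([193.7, 178.7]), array([220.5, 166.1])]
```

View pics/s20.png

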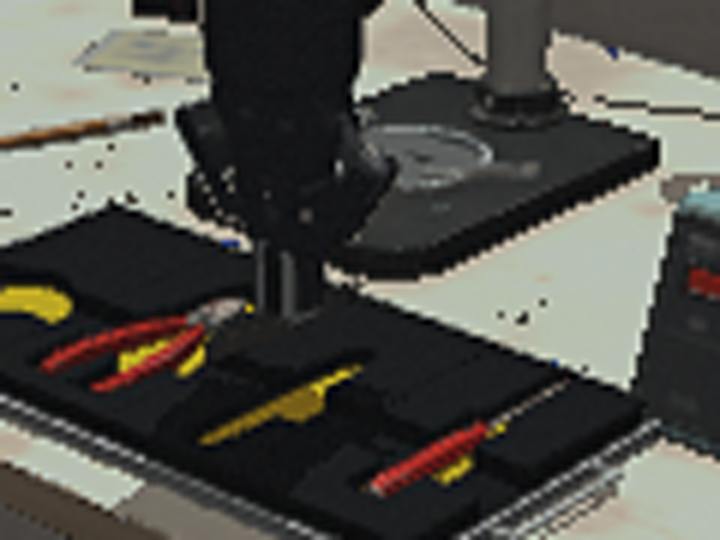

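Call:
carry_out(moves=[[0.032,-0.019,0.05,-0.003,-0.9],[0.032,-0.019,0.15,-0.003,-0.9],[0.032,-0.019,0.27,-0.003,-0.9],[0.032,-0.019,0.37,-0.003,-0.9],[0.032,-0.019,0.37,-0.003,-0.9],[0.032,-0.019,0.37,-0.003,-0.9]])

```text
clock: 22.8
eef_pos: [0.4685, 0.1496, 0.053]
tool_rot: [0.703, 0.711, -0.001, -0.0]
ft_force: [-0.3, -0.5, -0.2]
grip_width: 0.0088
```

```bash
python3 - <<'E'
from h import *
go(.470,.1494,.042,90.6)
shot('scene','s21',(160,140,260,220),8)
im=cv2.imread('pics/s21.png'); cv2.imwrite('pics/s21g.png',np.clip(255*(im/255.)**.5,0,255))
E
```

```text
t 22.8 pos [0.4685 0.1496 0.053 ] yaw 90.71 grip 0.0088 F [-0.3 -0.5 -0.2] j [ 0.31  0.42 -0.33  0.83 -0.    0.3 ]
shift [-0.002  0.015  0.11 ] turn 0.0013[ WARN:0@1.317] global loadsave.cpp:1063 imwrite_ Unsupported depth image for selected encoder is fallbacked to CV_8U.
```

View pics/s21g.png

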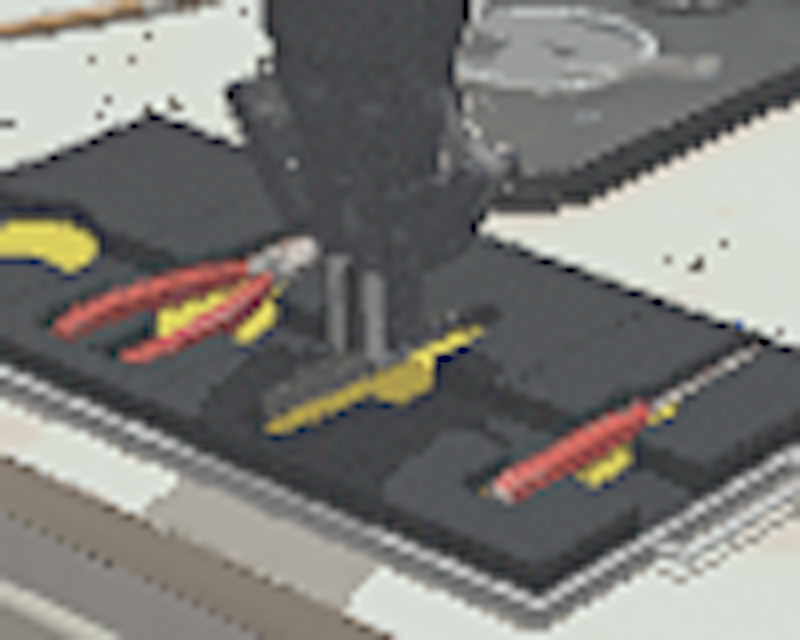

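Call:
carry_out(moves=[[-0.002,0.01,0.04,0,-0.9],[-0.002,0.01,0.08,0,-0.9],[-0.002,0.01,0.105,0,-0.9],[-0.002,0.01,0.11,0,-0.9],[-0.002,0.01,0.11,0,-0.9]])

```text
clock: 23.35
eef_pos: [0.4699, 0.1495, 0.0426]
tool_rot: [0.703, 0.711, -0.0, -0.0]
ft_force: [0.4, -0.5, -0.2]
grip_width: 0.0091
```

```bash
python3 - <<'E'
from h import *
go(.470,.1494,.041,90.6)
shot('scene','s22',(160,140,260,220),8)
im=cv2.imread('pics/s22.png'); cv2.imwrite('pics/s22g.png',np.uint8(255*(im/255.)**.5))
E
```

```text
t 23.35 pos [0.4699 0.1495 0.0426] yaw 90.71 grip 0.0091 F [ 0.4 -0.5 -0.2] j [ 0.31  0.43 -0.34  0.8   0.    0.3 ]
shift [-0.001  0.001  0.016] turn 0.0012
```

View pics/s22g.png

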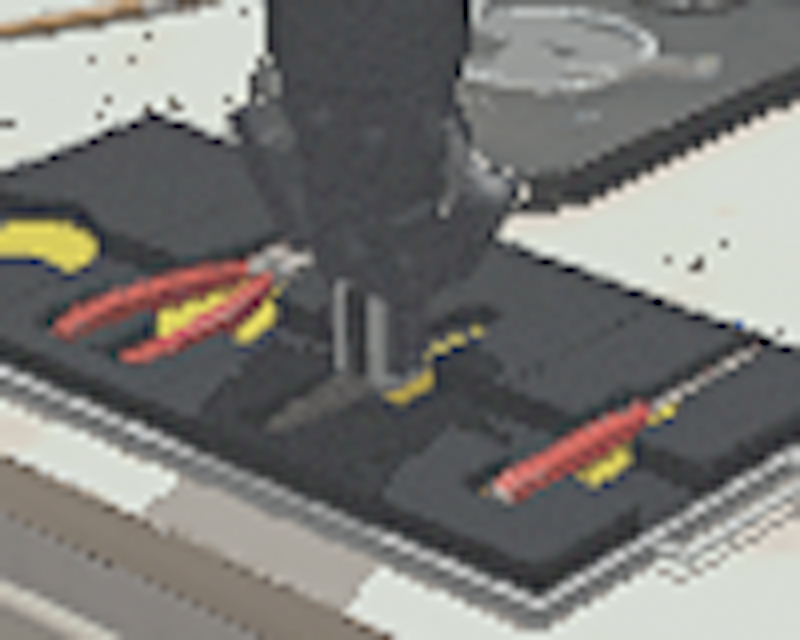

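Lower the last 1.5 mm, release, retreat.

Call:
carry_out(moves=[[0,0,0.012,0,-0.9],[0,0,0.012,0,-0.9],[0,0,0.012,0,-0.5],[0,0,0.012,0,-0.3],[0,0,0.012,0,-0.3]])

```text
clock: 23.9
eef_pos: [0.4701, 0.1496, 0.0416]
tool_rot: [0.703, 0.711, 0.0, 0.0]
ft_force: [-0.2, 0.3, -0.4]
grip_width: 0.0299
```

Call:
carry_out(moves=[[0,0,-0.1,0,-0.3],[0,0,-0.3,0,-0.3],[0,0,-0.7,0,-0.3],[0,0,-1,0,-0.3]])

```text
clock: 24.3
eef_pos: [0.4703, 0.1496, 0.1439]
tool_rot: [0.703, 0.711, 0.001, 0.0]
ft_force: [1.7, 0.1, 0.9]
grip_width: 0.0298
```

```bash
python3 - <<'E'
from h import *
go(.5295,-.4158,.2,90)
shot('scene','s23',(160,140,260,220),8)
im=cv2.imread('pics/s23.png'); cv2.imwrite('pics/s23g.png',np.uint8(255*(im/255.)**.5))
for n in ('s0',):
  im=cv2.imread('pics/scene0.png')
# loupe rim estimate, scene pic s16 raw (unobstructed) & top0
im=cv2.imread('pics/s11_raw.png'); g=cv2.cvtColor(im,cv2.COLOR_BGR2GRAY)
m=(g<60).astype(np.uint8); n,l,s,c=cv2.connectedComponentsWithStats(m)
for i in range(1,n):
  if s[i][4]>40 and 340<c[i][0]<420 and 235<c[i][1]<270: print('scene',s[i],c[i])
E
```

```text
t 24.3 pos [0.4703 0.1496 0.1439] yaw 90.71 grip 0.0298 F [1.7 0.1 0.9] j [ 0.31  0.31 -0.21  1.05  0.    0.3 ]
shift [-5.661  0.523 -0.563] turn 0.0079
scene [349 238  16  14 170] [356.29411765 244.25294118]
scene [386 241  16  17 193] [392.49740933 248.30051813]
```

View pics/s23g.png

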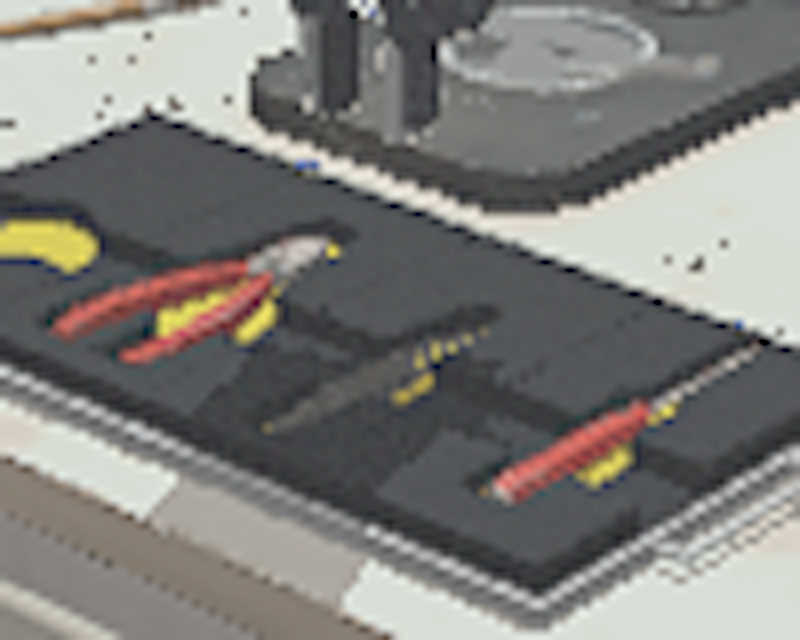

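```bash
python3 - <<'E'
from h import *
print(plane('scene',393.6,245.4,.027)); print(plane('scene',357,241.5,.027))
im=cv2.imread('pics/top0.png'); g=cv2.cvtColor(im,cv2.COLOR_BGR2GRAY)
sub=im[172:198,380:410]; cv2.imwrite('pics/lp.png',cv2.resize(sub,None,fx=20,fy=20,interpolation=cv2.INTER_NEAREST))
E
```

```text
[ 0.52821792 -0.4157509   0.027     ]
[ 0.48545472 -0.34019702  0.027     ]
```

View pics/lp.png

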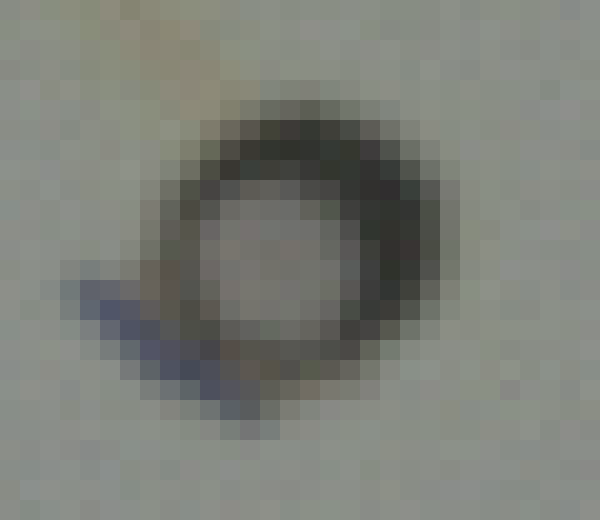

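Call:
carry_out(moves=[[0,0,-0.3,0,0.5],[-0.3,0,-0.55,0,0.5],[-0.7,0,-0.55,0,0.5],[-1,0,-0.55,0,0.5]])

```text
clock: 24.75
eef_pos: [0.4718, 0.0483, 0.1983]
tool_rot: [0.703, 0.712, 0.001, 0.001]
ft_force: [1.0, -0.2, -0.7]
grip_width: 0.0642
```

Call:
carry_out(moves=[[-0.5,0.05,0,0,0.5],[-1,0.1,0,0,0.5]])

```text
clock: 24.95
eef_pos: [0.4825, -0.051, 0.1975]
tool_rot: [0.702, 0.712, 0.001, 0.001]
ft_force: [0.3, -0.4, 0.4]
grip_width: 0.0641
```

Call:
carry_out(moves=[[-0.5,0.05,0,0,0.5],[-1,0.1,0,0,0.5]])

```text
clock: 25.15
eef_pos: [0.4936, -0.1511, 0.1973]
tool_rot: [0.703, 0.712, 0.0, 0.001]
ft_force: [0.2, 0.0, -0.2]
grip_width: 0.0644
```

Call:
carry_out(moves=[[-0.5,0.05,0,0,0.5],[-1,0.1,0,0,0.5]])

```text
clock: 25.35
eef_pos: [0.5047, -0.2507, 0.1973]
tool_rot: [0.703, 0.711, 0.0, 0.0]
ft_force: [1.4, 0.4, -0.3]
grip_width: 0.0639
```

Call:
carry_out(moves=[[-0.5,0.05,0,0,0.5],[-1,0.1,0,0,0.5],[-1,0.1,0,0,0.5],[-1,0.1,0,0,0.5]])

```text
clock: 25.75
eef_pos: [0.5154, -0.3495, 0.1961]
tool_rot: [0.704, 0.711, 0.0, -0.001]
ft_force: [0.3, 0.0, -0.3]
grip_width: 0.0641
```

```bash
python3 - <<'E'
from h import *
go(.5295,-.4158,.11,90)
shot('top','t24',(110,150,260,245),5)
E
```

```text
t 25.75 pos [ 0.5154 -0.3495  0.1961] yaw 90.56 grip 0.0641 F [ 0.3  0.  -0.3] j [-0.6   0.52  0.25  1.31  0.   -0.61]
shift [-0.665  0.135  0.86 ] turn 0.0063
```

View pics/t24.png

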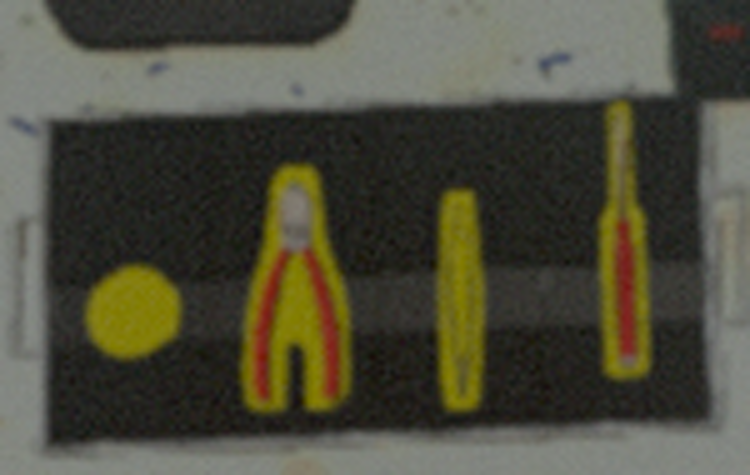

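Call:
carry_out(moves=[[-0.3,0.06,0,0.1,0.5],[-0.655,0.13,0.2,0.2,0.5],[-0.655,0.13,0.5,0.3,0.5],[-0.655,0.13,0.86,0.4,0.5],[-0.655,0.13,0.86,0.45,0.5],[-0.655,0.13,0.86,0.45,0.5],[-0.655,0.13,0.86,0.45,0.5]])

```text
clock: 26.5
eef_pos: [0.5308, -0.4127, 0.1119]
tool_rot: [0.905, 0.426, 0.0, 0.001]
ft_force: [0.3, -0.3, 0.1]
grip_width: 0.0639
```

```bash
python3 - <<'E'
from h import *
go(.529,-.4156,.037,50)
shot('scene','s25',(330,150,450,270),5)
E
```

```text
t 26.5 pos [ 0.5308 -0.4127  0.1119] yaw 50.45 grip 0.0639 F [ 0.3 -0.3  0.1] j [-0.66  0.67  0.29  1.19  0.    0.03]
shift [-0.034  0.003  0.749] turn 0.005
```

View pics/s25.png

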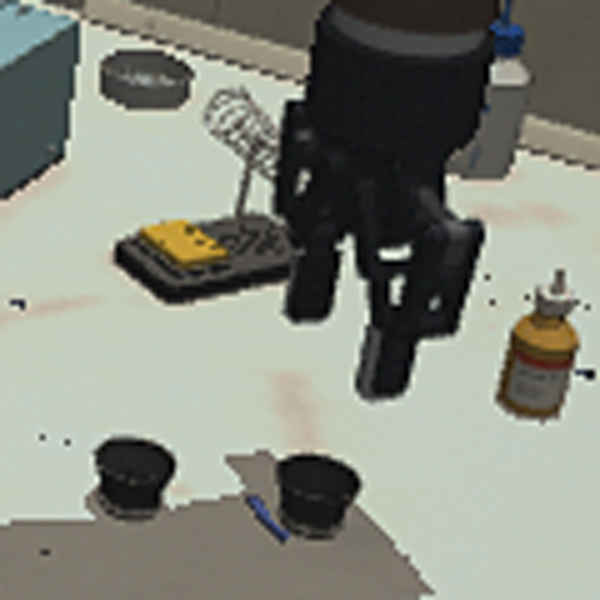

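Call:
carry_out(moves=[[-0.034,0.003,0.1,0.005,0.5],[-0.034,0.003,0.3,0.005,0.5],[-0.034,0.003,0.5,0.005,0.5],[-0.034,0.003,0.65,0.005,0.5],[-0.034,0.003,0.76,0.005,0.5],[-0.034,0.003,0.78,0.005,0.5],[-0.034,0.003,0.78,0.005,0.5]])

```text
clock: 27.25
eef_pos: [0.5279, -0.4166, 0.0324]
tool_rot: [0.907, 0.421, -0.0, -0.0]
ft_force: [-0.4, -0.5, 0.3]
grip_width: 0.064
```

```bash
python3 - <<'E'
from h import *
go(.529,-.4156,.033,50)
shot('scene','s26',(340,180,440,270),8)
E
```

```text
t 27.25 pos [ 0.5279 -0.4166  0.0324] yaw 49.77 grip 0.064 F [-0.4 -0.5  0.3] j [-0.67  0.74  0.2   1.03 -0.    0.03]
shift [ 0.015  0.002 -0.006] turn -0.0026
```

View pics/s26.png

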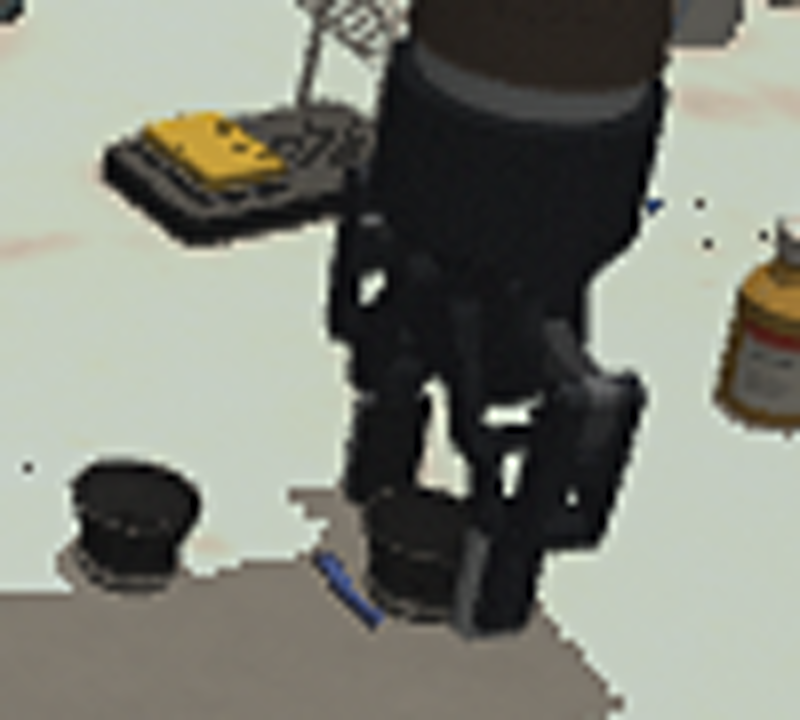

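Call:
carry_out(moves=[[0.012,0,0,0,0.3],[0.012,0,0,0,0.1],[0.012,0,0,0,-0.1],[0.012,0,0,0,-0.3],[0.012,0,0,0,-0.3],[0.012,0,0,0,-0.3]])

```text
clock: 27.9
eef_pos: [0.5293, -0.4161, 0.0339]
tool_rot: [0.907, 0.421, 0.001, 0.001]
ft_force: [-0.0, 0.5, 5.5]
grip_width: 0.0357
```

Call:
carry_out(moves=[[0,0,-0.1,0,-0.3],[0,0,-0.3,0,-0.3],[0,0,-0.6,0,-0.3],[0,0,-1,0,-0.3],[0,0,-1,0,-0.3],[0,0,-1,0,-0.3]])

```text
clock: 28.5
eef_pos: [0.5294, -0.4162, 0.1344]
tool_rot: [0.907, 0.421, 0.001, 0.001]
ft_force: [0.6, -0.1, -0.9]
grip_width: 0.0356
```

```bash
python3 - <<'E'
from h import *
go(.468,.3414,.2,90.6)
shot('scene','s27',(330,130,450,270),5)
E
```

```text
t 28.5 pos [ 0.5294 -0.4162  0.1344] yaw 49.76 grip 0.0356 F [ 0.6 -0.1 -0.9] j [-0.67  0.65  0.32  1.24 -0.    0.04]
shift [ 5.387 -5.36  -0.674] turn -0.4538
```

View pics/s27.png

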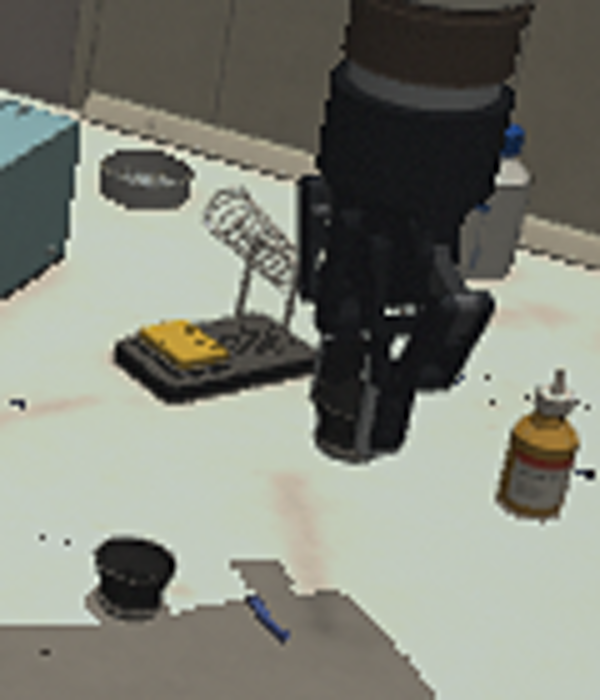

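Call:
carry_out(moves=[[0,0,-0.4,0,-0.3],[0.2,-0.2,-0.7,0,-0.3],[0.5,-0.5,-0.7,0,-0.3],[0.8,-0.8,-0.7,0,-0.3],[0.9,-0.9,-0.7,0,-0.3]])

```text
clock: 29.05
eef_pos: [0.5165, -0.2847, 0.2008]
tool_rot: [0.907, 0.422, -0.001, -0.002]
ft_force: [0.5, 0.4, -0.5]
grip_width: 0.0359
```

Call:
carry_out(moves=[[0.3,-0.3,0,0,-0.3],[0.6,-0.6,0,0,-0.3],[0.9,-0.9,0,0,-0.3]])

```text
clock: 29.35
eef_pos: [0.5063, -0.1606, 0.2007]
tool_rot: [0.907, 0.42, -0.001, -0.001]
ft_force: [1.6, -0.4, -0.2]
grip_width: 0.0355
```

Call:
carry_out(moves=[[0.3,-0.3,0,0,-0.3],[0.6,-0.6,0,0,-0.3],[0.9,-0.9,0,0,-0.3]])

```text
clock: 29.65
eef_pos: [0.4958, -0.0338, 0.201]
tool_rot: [0.907, 0.42, -0.001, -0.001]
ft_force: [0.6, -0.1, -0.1]
grip_width: 0.0356
```

Call:
carry_out(moves=[[0.3,-0.3,0,0,-0.3],[0.6,-0.6,0,0,-0.3],[0.9,-0.9,0,0,-0.3]])

```text
clock: 29.95
eef_pos: [0.4854, 0.0929, 0.201]
tool_rot: [0.907, 0.421, -0.001, -0.0]
ft_force: [0.5, -0.0, -1.0]
grip_width: 0.0357
```

Call:
carry_out(moves=[[0.3,-0.3,0,-0.1,-0.3],[0.6,-0.6,0,-0.2,-0.3],[0.9,-0.9,0,-0.3,-0.3],[0.9,-0.9,0,-0.4,-0.3],[0.9,-0.9,0,-0.45,-0.3],[0.9,-0.9,0,-0.45,-0.3]])

```text
clock: 30.55
eef_pos: [0.4751, 0.2186, 0.2008]
tool_rot: [0.705, 0.709, -0.002, -0.0]
ft_force: [0.6, -0.0, -0.7]
grip_width: 0.0356
```

```bash
python3 - <<'E'
from h import *
go(.468,.3414,.11,90.6)
E
```

```text
t 30.55 pos [0.4751 0.2186 0.2008] yaw 90.3 grip 0.0356 F [ 0.6 -0.  -0.7] j [ 0.43  0.32 -0.04  1.22 -0.    0.43]
shift [ 1.23  -0.062  0.906] turn -0.0033
```

Call:
carry_out(moves=[[0.4,-0.02,0,0,-0.3],[0.8,-0.05,0,0,-0.3],[1,-0.06,0,0,-0.3],[1,-0.06,0,0,-0.3],[1,-0.06,0,0,-0.3]])

```text
clock: 31.05
eef_pos: [0.4691, 0.3179, 0.2014]
tool_rot: [0.706, 0.708, -0.001, 0.0]
ft_force: [-0.1, -0.4, -0.7]
grip_width: 0.0359
```

```bash
python3 - <<'E'
from h import *
go(.468,.3414,.11,90.6)
E
```

```text
t 31.05 pos [0.4691 0.3179 0.2014] yaw 90.19 grip 0.0359 F [-0.1 -0.4 -0.7] j [ 0.6   0.4   0.09  1.26 -0.    0.59]
shift [ 0.237 -0.008  0.914] turn -0.0046
```

Call:
carry_out(moves=[[0.12,-0.008,0.2,-0.005,-0.3],[0.225,-0.01,0.5,-0.005,-0.3],[0.225,-0.01,0.8,-0.005,-0.3],[0.225,-0.01,1,-0.005,-0.3],[0.225,-0.01,1,-0.005,-0.3],[0.225,-0.01,1,-0.005,-0.3],[0.225,-0.01,1,-0.005,-0.3]])

```text
clock: 31.75
eef_pos: [0.4695, 0.3409, 0.1041]
tool_rot: [0.703, 0.711, 0.001, 0.0]
ft_force: [-0.1, 0.1, -0.3]
grip_width: 0.0358
```

```bash
python3 - <<'E'
from h import *
go(.468,.3414,.06,90.6)
shot('scene','s28',(110,80,230,200),6)
E
```

```text
t 31.75 pos [0.4695 0.3409 0.1041] yaw 90.62 grip 0.0358 F [-0.1  0.1 -0.3] j [ 0.63  0.5  -0.03  1.04 -0.    0.62]
shift [ 0.004 -0.016  0.441] turn 0.0003
```

View pics/s28.png

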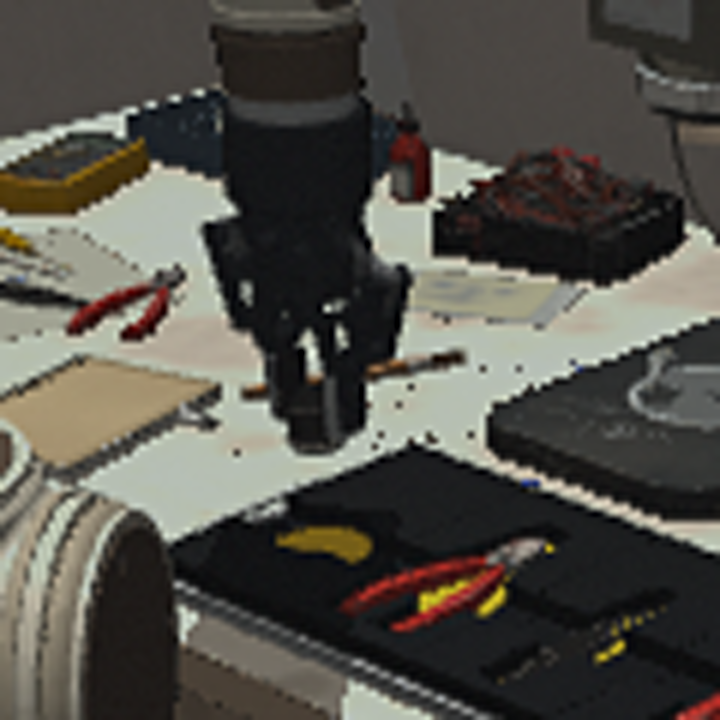

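Call:
carry_out(moves=[[0.004,-0.016,0.1,0,-0.3],[0.004,-0.016,0.25,0,-0.3],[0.004,-0.016,0.4,0,-0.3],[0.004,-0.016,0.44,0,-0.3],[0.004,-0.016,0.44,0,-0.3],[0.004,-0.016,0.44,0,-0.3]])

```text
clock: 32.4
eef_pos: [0.4671, 0.3417, 0.0591]
tool_rot: [0.703, 0.711, 0.001, 0.0]
ft_force: [-0.3, 0.4, 0.4]
grip_width: 0.0352
```

```bash
python3 - <<'E'
from h import *
go(.468,.3414,.0455,90.6)
shot('scene','s29',(120,120,220,200),8)
im=cv2.imread('pics/s29.png'); cv2.imwrite('pics/s29g.png',np.uint8(255*(im/255.)**.5))
E
```

```text
t 32.4 pos [0.4671 0.3417 0.0591] yaw 90.71 grip 0.0352 F [-0.3  0.4  0.4] j [ 0.63  0.55 -0.08  0.94 -0.    0.62]
shift [-0.004  0.009  0.136] turn 0.0012
```

View pics/s29g.png

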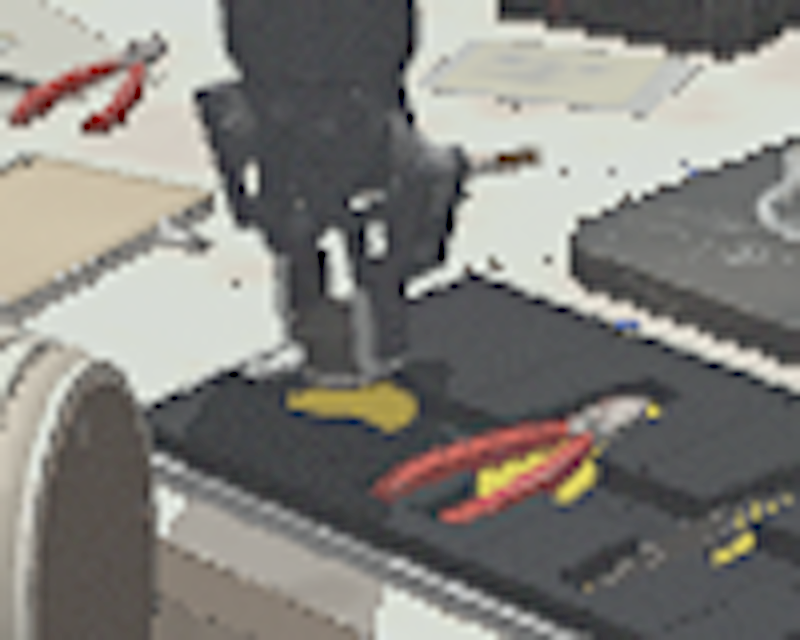

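Call:
carry_out(moves=[[-0.003,0.009,0.04,0,-0.3],[-0.003,0.009,0.08,0,-0.3],[-0.003,0.009,0.12,0,-0.3],[-0.003,0.009,0.145,0,-0.3],[-0.003,0.009,0.145,0,-0.3],[-0.003,0.009,0.145,0,-0.3]])

```text
clock: 33.05
eef_pos: [0.4675, 0.341, 0.0439]
tool_rot: [0.703, 0.711, -0.0, -0.0]
ft_force: [-0.3, -1.1, 0.2]
grip_width: 0.0358
```

```bash
python3 - <<'E'
from h import *
go(.468,.3414,.044,90.6)
shot('scene','s30',(120,120,220,200),8)
im=cv2.imread('pics/s30.png'); cv2.imwrite('pics/s30g.png',np.uint8(255*(im/255.)**.5))
E
```

```text
t 33.05 pos [0.4675 0.341  0.0439] yaw 90.71 grip 0.0358 F [-0.3 -1.1  0.2] j [ 0.63  0.57 -0.09  0.91 -0.    0.62]
shift [ 0.004  0.005 -0.001] turn 0.0012
```

View pics/s30g.png

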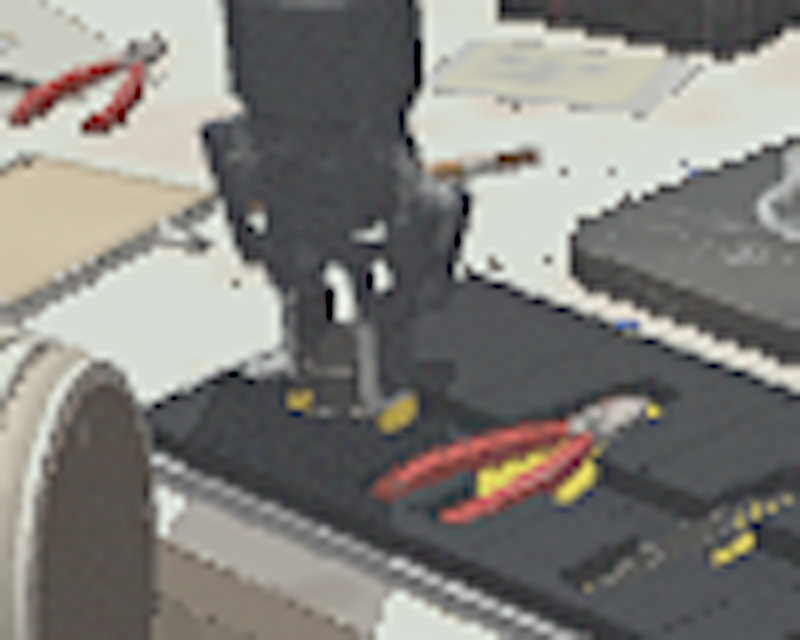

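Call:
carry_out(moves=[[0,0,0,0,0],[0,0,0,0,0.25],[0,0,0,0,0.25],[0,0,0,0,0.25],[0,0,-0.1,0,0.25],[0,0,-0.25,0,0.25],[0,0,-0.5,0,0.25],[0,0,-0.8,0,0.25],[0,0,-1,0,0.25],[0,0,-1,0,0.25]])

```text
clock: 34.1
eef_pos: [0.4697, 0.3427, 0.1485]
tool_rot: [0.703, 0.711, 0.004, 0.001]
ft_force: [0.9, 0.3, -0.6]
grip_width: 0.0532
```

Call:
carry_out(moves=[[0,0,-0.3,0,0.25],[-0.3,0,-0.5,0,0.25],[-0.7,0,-0.5,0,0.25],[-1,0,-0.5,0,0.25]])

```text
clock: 34.5
eef_pos: [0.4686, 0.2397, 0.1942]
tool_rot: [0.703, 0.712, 0.0, 0.0]
ft_force: [0.7, 0.6, -0.6]
grip_width: 0.0535
```

Call:
carry_out(moves=[[-0.5,0,0,0,0.25],[-1,0,0,0,0.25]])

```text
clock: 34.7
eef_pos: [0.4694, 0.1398, 0.1933]
tool_rot: [0.702, 0.712, -0.0, -0.0]
ft_force: [1.9, -0.6, -0.2]
grip_width: 0.0536
```

Call:
carry_out(moves=[[-0.5,0,0,0,0.25],[-1,0,0,0,0.25]])

```text
clock: 34.9
eef_pos: [0.4705, 0.0393, 0.1935]
tool_rot: [0.702, 0.712, -0.0, -0.0]
ft_force: [1.0, -0.6, -0.1]
grip_width: 0.0531
```

Call:
carry_out(moves=[[-0.5,0,0,0,0.25],[-1,0,0,0,0.25]])

```text
clock: 35.1
eef_pos: [0.4718, -0.0607, 0.1935]
tool_rot: [0.703, 0.712, -0.0, -0.0]
ft_force: [1.6, 0.6, -0.3]
grip_width: 0.0532
```

Call:
carry_out(moves=[[-0.5,0,0,0,0.25],[-1,0,0,0,0.25],[-1,0,0,0,0.25],[-1,0,0,0,0.25]])

```text
clock: 35.5
eef_pos: [0.473, -0.1599, 0.1932]
tool_rot: [0.704, 0.71, -0.0, -0.001]
ft_force: [0.0, 0.4, -0.5]
grip_width: 0.0536
```

```bash
python3 - <<'E'
from h import *
go(.468,.3414,.044,90.6)
shot('scene','s31',(120,120,260,220),5.5)
im=cv2.imread('pics/s31.png'); cv2.imwrite('pics/s31g.png',np.uint8(255*(im/255.)**.5))
shot('top','t31',(110,150,260,245),5)
im=cv2.imread('pics/t31_raw.png'); hsv=cv2.cvtColor(im,cv2.COLOR_BGR2HSV)
G=cv2.inRange(hsv,(40,80,30),(85,255,255)); i0=cv2.imread('pics/top0.png'); G0=cv2.inRange(cv2.cvtColor(i0,cv2.COLOR_BGR2HSV),(40,80,30),(85,255,255))
for g in (G0,G):
    a=np.argwhere(g[215:250,375:420]); print('board',len(a),a.mean(0))
E
```

```text
t 35.5 pos [ 0.473  -0.1599  0.1932] yaw 90.52 grip 0.0536 F [ 0.   0.4 -0.5] j [-0.33  0.28 -0.11  1.18  0.   -0.34]
shift [ 5.012e+00 -3.000e-03  1.497e+00] turn -0.0009
board 205 [18.50731707 23.16585366]
board 212 [18.41981132 23.16037736]
```

View pics/s31g.png

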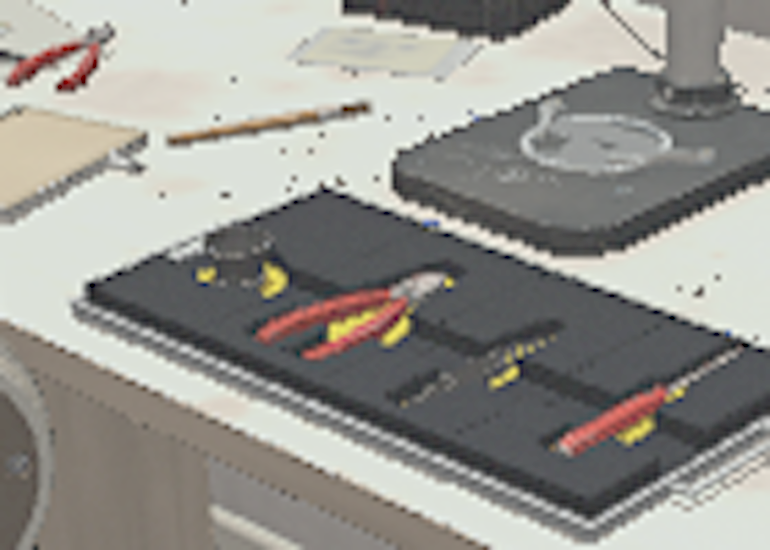

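View pics/t31.png

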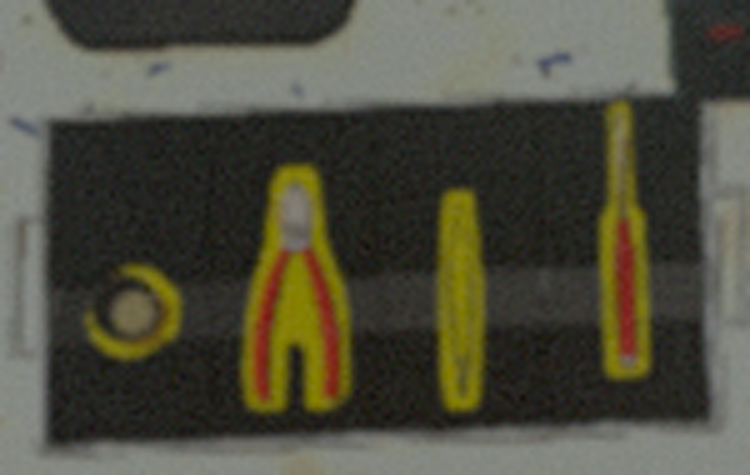

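```bash
python3 - <<'E'
from h import *
print(plane('top',136.8,212.4,.012), bot.get_obs()['clock'])
from workcell import order
print(order.job_done())
E
```

```text
[0.46726358 0.34000613 0.012     ] 35.6
the job is handed in; nothing more can be done
None
```

I put all four tools into their own cut-outs, let go of them and handed the job in at about 35.6 s. The order in the tray from the left is loupe, cutters, tweezers, screwdriver. Of the two matching loupes, I took the one farther from the base.

**Last checks:** the final top and scene pictures show every tool lying inside its cut-out.
- **Loupe:** its measured centre was about (0.467, 0.340) m, against the bed at about (0.468, 0.341) m.
- **Circuit board:** its centre in the picture moved less than 0.1 pixel, so it stayed put.
- **Arm:** it was raised clear of the tray, and the wrist force read 6 N or less in every reading I took.

No check failed. Two things I saw along the way:
- **Grip width:** the gripper read 2–4 mm less than the tool sizes given.
- **Fingertips:** they touched the bench lightly, at about 5 N, while closing on three of the tools.

I judged the resting heights and tilts only from the pictures and the release heights; I did not measure them directly.

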